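# Fetch the saw flange from under the spacer collars

## Task

The saw flange is at the bottom of the storage post, under the three spacer collars. Lift the collars off and lay all three side by side on the green rubber mat, then put the flange fully down on the stub of the gauge stand with its raised hub still up, and put the collars back on the storage post in the order they had: black lowest, then brass, blue on top, all fully down. Do not knock or shift the oil can or the grease tub.

Things in the scene. Friction and masses are not known exactly. Their poses are not given: they have to be found in the camera images.
- flange: Grey steel saw flange: a ring 62 mm outside diameter, rim about 8 mm thick, with a raised hub (12 mm thick in all) round a through bore of about 29 mm, 0.16 kg. Origin: centre of its flat underside; z is its axis, up through the hub. At the start it lies lowest on the storage post, its rim showing round the black collar.
- black_collar: Black (oxide-blackened steel) spacer collar: plain ring, 52 mm outside, 28 mm bore, 14 mm thick, 60 g. Origin: centre of its underside; z is its axis. At the start it lies directly on the flange.
- brass_collar: Brass spacer collar: plain ring, 46 mm outside, 28 mm bore, 14 mm thick, 60 g. Origin: centre of its underside; z is its axis. At the start it lies on the black collar.
- blue_collar: Dark blue (anodised) spacer collar: plain ring, 40 mm outside, 28 mm bore, 14 mm thick, 60 g. Origin: centre of its underside; z is its axis. At the start it lies on the brass collar, uppermost.
- post_seat (a point): Storage post, fixed: wooden block 104 x 104 x 17 mm with a 72 mm steel foot disc (top 20 mm above the bench); on it a 40 mm wide boss whose flat top is the seat, 32 mm above the bench; from it rises a post 20 mm in diameter, its tip 64 mm above the seat, the last 12 mm tapering to 8 mm. This point: centre of the seat, on the post's axis; z up.
- stand_seat (a point): Gauge stand, fixed: ground steel plate 180 x 104 x 20 mm; on it a 40 mm wide boss whose flat top is the seat, 32 mm above the bench, and a stub 20 mm in diameter, its tip 34 mm above the seat, the last 12 mm tapering to 8 mm. This point: centre of the seat, on the axis; z up, x along the plate to the end where a dial gauge on a block is fixed (x = 80 to 125 mm, top 68 mm above the bench).
- mat: Green ribbed rubber mat, fixed, 110 mm (its x) by 230 mm (its y), 4 mm thick. Origin: centre of its underside, at bench height. It has room for the three collars in a row along y, 65 mm apart.
- oil_can: Black oil can with a thin bent spout, 68 mm in diameter, 167 mm tall to the tip of the spout, standing loose at the back left. Origin: centre of its base, z up. A bystander.
- grease_tub: Cream tub with a black lid, 70 mm in diameter, 50 mm tall, standing loose at the front. Origin: centre of its base, z up. A bystander.

How it is judged (in metres and radians):
On the way, in this order (a step that is already met when the one before it is completed fails the run):
1. all three collars lie side by side on the rubber mat (x of black_collar in the frame of mat between -0.05 and 0.05 m and y of black_collar in the frame of mat between -0.11 and 0.11 m and z of each of black_collar, brass_collar, blue_collar in the frame of mat below 0.009 m and angle between each of black_collar, brass_collar, blue_collar's own z axis and vertical below 0.12 rad and x of brass_collar in the frame of mat between -0.05 and 0.05 m and y of brass_collar in the frame of mat between -0.11 and 0.11 m and x of blue_collar in the frame of mat between -0.05 and 0.05 m and y of blue_collar in the frame of mat between -0.11 and 0.11 m), for 0.2 s.
2. the flange is fully down on the stub of the gauge stand (horizontal distance between flange and stand_seat below 0.008 m and z of flange in the frame of stand_seat between -0.004 and 0.004 m and angle between flange's own z axis and vertical below 0.12 rad), for 0.2 s.
At the end, for the whole second after the job is handed in: Flange on the gauge stand's stub, hub up, and on the storage post from below black, brass and blue collar: each level, within 4 mm of its fully-down height and its axis within 8 mm of the spindle's, all at rest (all of step 2 and linear speed of each of flange, black_collar, brass_collar, blue_collar below 0.02 m/s and horizontal distance between each of black_collar, brass_collar, blue_collar and post_seat below 0.008 m and z of black_collar in the frame of post_seat between -0.004 and 0.004 m and angle between each of black_collar, brass_collar, blue_collar's own z axis and vertical below 0.12 rad and z of brass_collar in the frame of post_seat between 0.01 and 0.018 m and z of blue_collar in the frame of post_seat between 0.024 and 0.032 m); the robot touches nothing.
It fails at once if the oil can or the grease tub is knocked over or shifted by more than 3 cm (distance of any of oil_can, grease_tub from where it was at the start of the episode above 0.03 m or angle between any of oil_can, grease_tub's own z axis and vertical above 0.5 rad).
It also fails if it takes over 131 s, if anything falls off the work surface, if the arm or the gripper's body presses on something with over 40 N, if the wrist force passes 120 N, or if a joint passes its speed limit or range.

## Robot

A 6-joint arm with a two-finger parallel gripper is mounted at the origin on a cart in front of the work surface, level with it; the furniture and walls round the work are solid. World frame = base frame: x ahead of the robot, y to its left, z up, the work surface at z = 0. Lengths are in mm, angles in rad, forces in N, time in s.
With the tool pointing down it reaches from about 350 to 975 mm from the base axis. Payload 7.1 kg.
Tool frame: the origin (TCP) lies on the front face of the gripper's body, between the roots of the fingers; the fingertips stand 80 mm ahead of it and the grasp point (between the pads) lies 61 mm ahead of it (ctrl.tcp_to_grasp is the distance from the TCP to the grasp point, in mm); z points along the fingers, y is the direction in which the jaws open and shut (so a half turn about z gives the same grasp; the last joint's range is limited). The gripper opens to 88 mm and grips with 3 to 60 N. Pads are 20 mm wide; open, the fingers measure 115 mm over their backs; the gripper's body (75 mm by 178 mm) begins 61 mm behind the grasp point.
Start: joints at [-1.343, 0.423, 1.63, -0, 1.089, -0.019], TCP at [152.708, -606.041, 302.675] pointing down, gripper open.
Joint ranges: [-3, 3], [-0.9, 2.11], [0.09, 2.58], [-1.31, 4.45], [0.11, 2.69], [-2.54, 2.54]. Speed limits (rad/s): [2.39, 2.39, 3.01, 3.14, 3.14, 3.14].

## Interface

Orientations are given as a rotation vector (axis times angle).
In Python, from workcell import telemetry, get_image, ctrl gives the robot as it stands.
- The arm moves only by the tool send_rows, never from a script. Its argument "rows" is a list of rows, each a list of 5 numbers: the shift along the tool's x, y, z in m, then the turn about the tool's z in rad, then the opening, from -1 (shut) to 1 (fully open). A call has 1 to 5 rows; each row shifts and turns the commanded pose from where the row before left it, along the tool's axes as they then stand; what a row does not reach is not made up. A row lasts 1/10 s, in which the tool goes at most 50 mm and 8.59 degrees, less where a joint would pass 70% of its speed; a pose out of reach is approached as far as the arm can. A call with a gripper value outside its range is refused whole. The fingers move at their own pace and stop on an object; the grip force is fixed at half the most. Time passes only in rows, so rows that do not move let the fingers close. It gives the time, the measured TCP pose, the force and the opening at its end, in the units of the state.
- telemetry.get_obs(): the state, without advancing time (a new reading comes with each control period).
- get_image(name): name is "scene" or "top"; returns a dict with "color" (420x560x3 uint8, blue, green, red), "z_map" (420x560 float32, mm along the optical axis (not along the pixel's ray), 0 where there is no reading), "camera_matrix" (3x3 intrinsics, pixels), "k1" (the pictures are not rectified: a ray, as slopes to the right and down, at radius r is drawn at 1 + k1 r^2 times it, then the intrinsics apply), "rvec" (rotation vector, rad) and "tvec" (3), from world to camera coordinates, as OpenCV has them. Camera axes: x right, y down, z forward; pixel columns grow to the right and rows downward; lengths in mm; the calibration is good to about 2 mm. A picture is of the moment at which its call begins.
- ctrl.close_job(): hands the job in, once; it reports no verdict.
The state is a dict: "t": time; "qpos": joint angles; "qvel": joint speeds; "joint_torque": joint torques, N m; "ee_pos": TCP position; "orientation": TCP orientation; "ft_force": force on the tool from outside, world axes, zero at the start; "moment": the same for the moment, N m; "width": finger opening in mm.
Only numpy, scipy, OpenCV 4.12 (cv2) and the standard library are available. Lean on these libraries where they do the work, as an engineer would, in place of code of your own. Each camera call takes 0.05 s, during which the arm holds its last target.

## Working session

There is one attempt and no reset: what is moved stays moved. The work goes in short steps, Python scripts to look and compute and a tool call to move; the robot and the scene stay as the last step left them, time stands still between calls to the robot, and variables do not carry over. Pictures are saved under pics/ and viewed, and the job is handed in when it is done.

Besides the shell and the picture viewer there is one more tool, called after ">>>" by a JSON object that holds its "name" and its "arguments". send_rows: Moves the arm, as the interface text tells. Its arguments: {"type":"object","properties":{"rows":{"type":"array"}},"required":["rows"]}

```bash
mkdir -p pics; ls
cat > h.py <<'E'
import numpy as np, cv2
from workcell import telemetry, get_image, ctrl
def snap(n,f=None):
    im=get_image(n); cv2.imwrite(f"pics/{f or n}.png",im["color"]); np.save(f"pics/{f or n}.npy",im,allow_pickle=True); return im
def load(f): return np.load(f"pics/{f}.npy",allow_pickle=True).item()
def cam(im):
    R,_=cv2.Rodrigues(np.array(im["rvec"],float)); return R,np.array(im["tvec"],float).ravel(),np.array(im["camera_matrix"],float),np.array([im["k1"],0,0,0,0],float)
def ray(im,uv):
    R,t,K,d=cam(im); p=cv2.undistortPoints(np.array(uv,float).reshape(-1,1,2),K,d).reshape(-1,2)
    return R,t,np.c_[p,np.ones(len(p))]
def at_z(im,uv,z):
    R,t,r=ray(im,uv); c=-R.T@t; w=r@R; s=(z-c[2])/w[:,2]; return c+w*s[:,None]
def cloud(im):
    h,w=im["z_map"].shape; u,v=np.meshgrid(np.arange(w),np.arange(h)); R,t,r=ray(im,np.c_[u.ravel(),v.ravel()])
    z=im["z_map"].ravel().astype(float); P=(r*z[:,None]-t)@R; P[z==0]=np.nan; return P.reshape(h,w,3)
def proj(im,P):
    R,t,K,d=cam(im); return cv2.projectPoints(np.array(P,float).reshape(-1,1,3),np.array(im["rvec"],float),t,K,d)[0].reshape(-1,2)
E
python3 - <<'E'
from h import *
for n in("scene","top"):
    im=snap(n); R,t,K,d=cam(im); print(n,-R.T@t,R[2],K[0,0],d[0])
print(telemetry.get_obs())
E
```

```text
pics
scene [-414.97087784 -388.61118392  642.79302238] [ 0.77241152  0.43323874 -0.46441861] 470.36491730345335 0.02244607187403357
top [ 350.16901752  138.85213804 1472.06994159] [ 0.0992456  -0.01590313 -0.99493588] 495.9844422921028 -0.09891976747415131
{'t': 0.1, 'qpos': array([-1.34300201e+00,  4.23792705e-01,  1.63059173e+00, -1.71141488e-05,
        1.08861125e+00, -1.89933887e-02]), 'qvel': array([-0.00085129,  0.00079934, -0.00292113,  0.00024875, -0.00141826,
       -0.0002205 ]), 'joint_torque': array([ 9.93814101e-04, -5.45616138e+01, -2.74323589e+01,  6.45808037e-02,
        1.88131223e-02, -2.35721041e-05]), 'ee_pos': array([ 152.61950645, -605.68008326,  301.97027848]), 'orientation': array([-3.11632121e+00, -3.86511054e-01,  2.53235188e-04]), 'ft_force': array([ 0.3346428 ,  0.24749224, -0.33412826]), 'moment': array([-0.01056172, -0.00524665,  0.04380128]), 'width': 87.31209407894806}
```

View pics/scene.png

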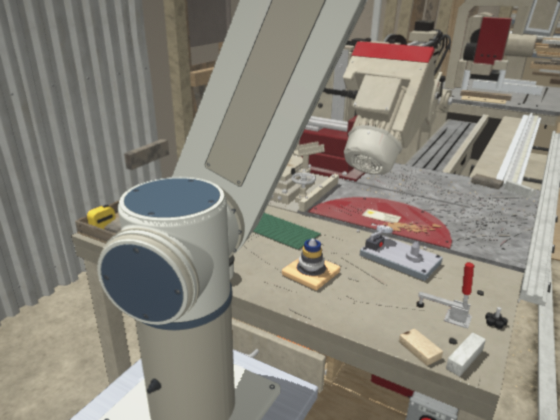

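View pics/top.png

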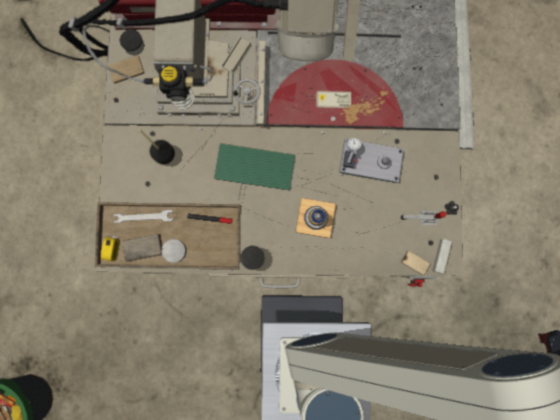

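The top view shows the storage post at about (317,216), the mat at (255,167), the stand stub at (385,160), the oil can at (162,152) and the grease tub at (253,258). I'll enlarge it and measure.

Run:
```python
from h import *
im=load("top"); c=im["color"]
a=cv2.resize(c[135:245,205:415],None,fx=3.8,fy=3.8,interpolation=cv2.INTER_CUBIC); cv2.imwrite("pics/z1.png",a)
a=cv2.resize(load("scene")["color"][205:295,240:450],None,fx=3.8,fy=3.8,interpolation=cv2.INTER_CUBIC); cv2.imwrite("pics/z2.png",a)
P=cloud(im)
for n,u,v in [("post",317,216),("mat",255,167),("stub",385,160),("oil",162,152),("tub",253,258),("gauge",354,146),("traywall",240,230),("clamp",425,216)]:
    print(n,P[v-1:v+2,u-1:u+2].reshape(-1,3).round(0)[4], P[v-6:v+7,u-6:u+7,2].max())
```

```text
post [457.  13.  90.] nan
mat [609. 192.   1.] nan
stub [ 627. -188.   58.] nan
oil [637. 458.  71.] nan
tub [338. 191.  49.] 57.560037718721915
gauge [665. -96.  63.] 70.25438547904538
traywall [418. 231.  34.] nan
clamp [ 466. -310.   39.] nan
```

View pics/z1.png

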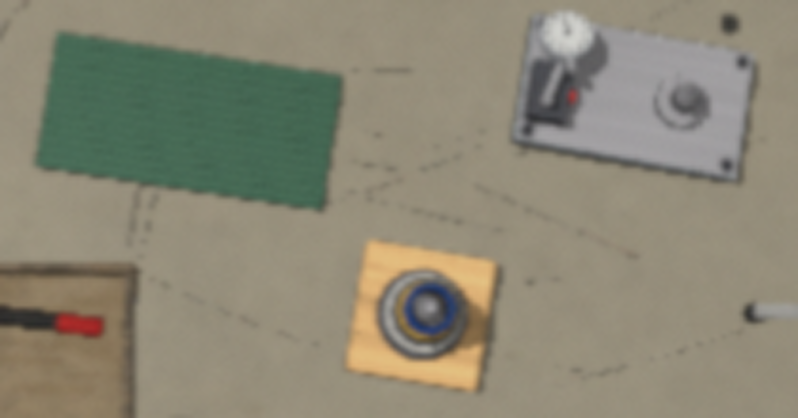

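View pics/z2.png

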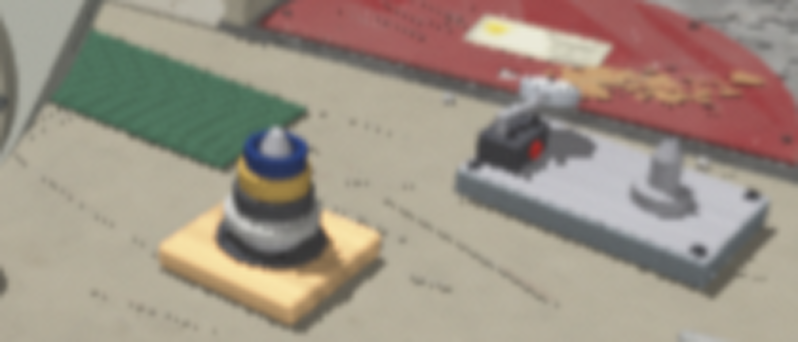

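Run:
```python
from h import *
im=load("top")
def q(p,z): 
    p=(np.array(p,float)+.5)/3.8-.5+[205,135]; return at_z(im,p,z)
for n,p,z in [("block",[(370,240),(498,263),(480,390),(347,370)],17),("stand",[(535,13),(756,55),(742,182),(513,142)],20),("mat",[(58,33),(343,74),(325,210),(38,165)],4)]:
    w=q(p,z)[:,:2]; print(n,w.round(1).tolist(),w.mean(0).round(1),np.linalg.norm(np.roll(w,-1,0)-w,axis=1).round(1), np.degrees(np.arctan2(*(w[1]-w[0])[::-1])).round(1))
print("tip",q([(430,305)],96),"blue",q([(432,307)],86),"stub",q([(688,95)],66), "flangerim",q([(423,314)],40))
s=load("scene")
def q2(p,z):
    p=(np.array(p,float)+.5)/3.8-.5+[240,205]; return at_z(s,p,z)
print("scene tip",q2([(277,129)],96),"stub",q2([(666,143)],66),"blk",q2([(278,172),(382,242),(296,322),(160,252)],17))
P=cloud(im)
# object heights around
for nm,x0,x1,y0,y1 in [("oil",590,690,400,500),("tub",290,400,140,240)]:
    m=(P[...,0]>x0)&(P[...,0]<x1)&(P[...,1]>y0)&(P[...,1]<y1)&(P[...,2]>42); print(nm,P[m].mean(0),P[m].max(0),P[m].min(0))
m=(abs(P[...,0]-455)<60)&(abs(P[...,1]-15)<60)&(P[...,2]>10)
for z0,z1 in[(10,25),(33,52),(52,64),(64,78),(78,91),(91,120)]:
    k=m&(P[...,2]>z0)&(P[...,2]<=z1); print(z0,k.sum(),np.nanmean(P[k],0).round(1), P[k].min(0).round(0),P[k].max(0).round(0))
```

```text
block [[516.5, 50.9], [500.1, -49.1], [401.1, -35.4], [415.1, 67.7]] [458.2   8.5] [101.3  99.9 104.1 102.7] -99.3
stand [[698.6, -77.7], [668.8, -254.1], [566.8, -241.4], [595.1, -60.3]] [ 632.3 -158.4] [178.9 102.7 183.4 105. ] -99.6
mat [[679.3, 299.3], [650.0, 72.8], [541.1, 85.7], [573.2, 312.0]] [610.9 192.4] [228.4 109.6 228.5 106.9] -97.4
tip [[460.17346944  11.13390551  96.        ]] blue [[459.51291941   8.71380911  86.        ]] stub [[ 626.31628036 -188.40792695   66.        ]] flangerim [[457.68014017  11.24422195  40.        ]]
scene tip [[459.6821278    9.76413559  96.        ]] stub [[ 621.54809457 -191.16608912   66.        ]] blk [[533.65304964  40.95091324  17.        ]
 [490.60441753 -53.40134933  17.        ]
 [384.88150733 -43.50612122  17.        ]
 [408.0313335   61.85555228  17.        ]]
oil [644.76705475 466.28129261  70.236119  ] [679.51015825 499.8601844  167.47011642] [614.21249836 435.05375528  42.15938418]
tub [340.10246011 193.86097801  49.508369  ] [399.9163329  238.10430192  57.74788711] [306.24893654 159.53090353  42.00093447]
10 819 [457.4  11.9  16.8] [402. -45.  10.] [514.  65.  25.]
33 108 [455.3  14.4  40.5] [429. -19.  34.] [488.  40.  51.]
52 58 [456.6  12.8  57.3] [434. -14.  52.] [483.  33.  63.]
64 54 [456.3  15.   71. ] [436.  -9.  65.] [479.  31.  78.]
78 89 [458.5  10.   84.8] [441.  -8.  79.] [478.  29.  91.]
91 23 [459.1  11.8  93.4] [452.   4.  91.] [474.  19.  98.]
```

>>> {"name": "send_rows", "arguments": {"rows": [[0,0,0,-0.149,1],[0,0,0,-0.149,1],[0,0,0,-0.149,1],[0,0,0,-0.149,1],[0,0,0,-0.149,1]]}}

```text
t: 0.6
ee_pos: [152.7, -605.8, 302.2]
orientation: [-2.758, -1.503, -0.0]
ft_force: [-0.1, -0.1, 0.1]
width: 87.8
```

>>> {"name": "send_rows", "arguments": {"rows": [[0,0,0,-0.149,1],[0,0,0,-0.149,1],[0,0,0,-0.149,1],[0,0,0,0,1]]}}

```text
t: 1.0
ee_pos: [152.7, -605.8, 302.2]
orientation: [-2.361, -2.071, -0.001]
ft_force: [-0.4, 0.0, 0.8]
width: 87.8
```

```bash
cat >> h.py <<'E'
from scipy.spatial.transform import Rotation as Ro
POST=(458.5,10.5); STUB=(625.5,-189.5); M=[(602.6,128),(611,192.4),(619,257)]
def to(x,y,z=None,o=None):
    o=o or telemetry.get_obs(); R=Ro.from_rotvec(o["orientation"]).as_matrix(); p=np.array(o["ee_pos"]); 
    d=R.T@(np.array([x,y,p[2] if z is None else z])-p)
    print("t%.2f"%o["t"],"pos",p.round(1),"yang",np.degrees(np.arctan2(R[1,1],R[0,1])).round(2),"tz",R[:,2].round(4),"F",np.round(o["ft_force"],1),"w",round(o["width"],1),"-> tool shift",d.round(1))
E
python3 - <<'E'
from h import *
to(*POST,320); print(telemetry.get_obs()["qpos"].round(2))
E
```

```text
t1.00 pos [ 152.7 -605.8  302.2] yang -7.49 tz [-2.e-04  8.e-04 -1.e+00] F [-0.4  0.   0.8] w 87.8 -> tool shift [650.9 222.9 -17.3]
[-1.34  0.42  1.63 -0.    1.09 -1.21]
```

>>> {"name": "send_rows", "arguments": {"rows": [[0.04,0.0139,0,0,1],[0.04,0.0139,0,0,1],[0.04,0.0139,0,0,1],[0.04,0.0139,0,0,1],[0.04,0.0139,0,0,1]]}}

```text
t: 1.5
ee_pos: [248.3, -415.3, 302.5]
orientation: [-2.368, -2.064, -0.0]
ft_force: [0.6, 0.3, 0.2]
width: 87.7
```

>>> {"name": "send_rows", "arguments": {"rows": [[0.04,0.0139,0,0,1],[0.04,0.0139,0,0,1],[0.04,0.0139,0,0,1],[0.04,0.0139,0,0,1],[0.04,0.0139,0,0,1]]}}

```text
t: 2.0
ee_pos: [343.5, -226.2, 302.8]
orientation: [2.368, 2.064, 0.0]
ft_force: [1.2, -2.0, 0.0]
width: 88.0
```

>>> {"name": "send_rows", "arguments": {"rows": [[0.04,0.0139,0,0,1],[0.04,0.0139,0,0,1],[0.04,0.0139,0,0,1],[0.04,0.0139,0,0,1],[0.04,0.0139,0,0,1]]}}

```text
t: 2.5
ee_pos: [438.8, -36.9, 302.8]
orientation: [2.368, 2.064, 0.0]
ft_force: [0.9, 0.2, 0.0]
width: 87.9
```

>>> {"name": "send_rows", "arguments": {"rows": [[0.04,0.0139,0,0,1],[0,0,0,0,1],[0,0,0,0,1]]}}

```text
t: 2.8
ee_pos: [457.3, -0.1, 302.4]
orientation: [-2.363, -2.069, 0.001]
ft_force: [-0.9, -0.5, -0.7]
width: 87.4
```

Run:
```python
from h import *
to(*POST,154)
```

```text
t2.80 pos [ 4.573e+02 -1.000e-01  3.024e+02] yang -7.59 tz [-8.e-04 -2.e-04 -1.e+00] F [-0.9 -0.5 -0.7] w 87.4 -> tool shift [ 1.080e+01 -1.000e-01  1.484e+02]
```

>>> {"name": "send_rows", "arguments": {"rows": [[0.0108,0,0.03,0,1],[0,0,0.04,0,1],[0,0,0.04,0,1],[0,0,0.03,0,1],[0,0,0.008,0,1]]}}

```text
t: 3.3
ee_pos: [456.5, 8.6, 152.2]
orientation: [-2.364, -2.063, 0.007]
ft_force: [0.1, -0.1, 0.5]
width: 87.7
```

Run:
```python
from h import *
to(*POST,154)
im=snap("scene","s1"); to(*POST,154)
cv2.imwrite("pics/s1z.png",cv2.resize(im["color"][170:300,230:400],None,fx=4.5,fy=4.5,interpolation=cv2.INTER_CUBIC))
```

```text
t3.30 pos [456.5   8.6 152.2] yang -7.77 tz [-5.8e-03 -1.0e-04 -1.0e+00] F [ 0.1 -0.1  0.5] w 87.7 -> tool shift [ 2.2  1.7 -1.8]
t3.35 pos [457.    8.7 152.6] yang -7.74 tz [-5.e-03 -1.e-04 -1.e+00] F [-0.2 -0.7 -1.4] w 88.0 -> tool shift [ 1.9  1.2 -1.4]
```

View pics/s1z.png

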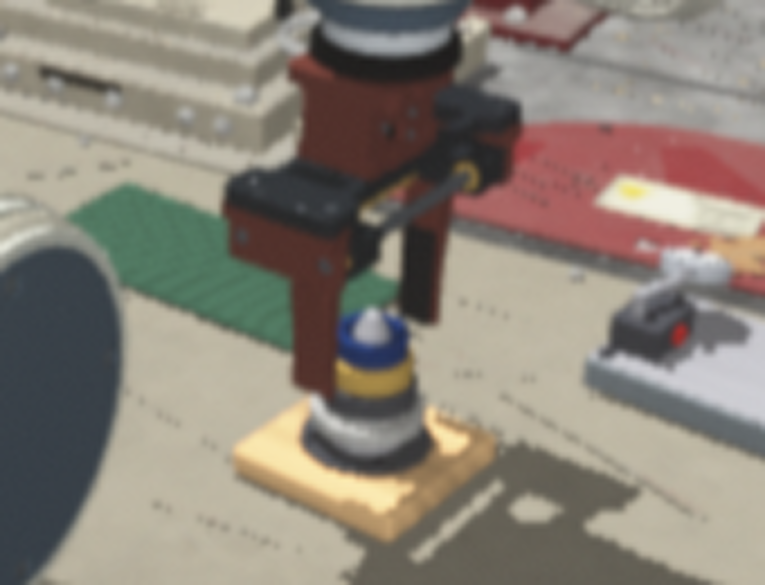

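>>> {"name": "send_rows", "arguments": {"rows": [[0.002,0.001,-0.002,0,1],[0,0,0,0,-1],[0,0,0,0,-1],[0,0,0,0,-1],[0,0,0,0,-1]]}}

```text
t: 3.85
ee_pos: [460.4, 11.7, 157.4]
orientation: [2.362, 2.07, 0.002]
ft_force: [-0.1, 0.2, 0.5]
width: 59.1
```

>>> {"name": "send_rows", "arguments": {"rows": [[0,0,0,0,-1],[0,0,0,0,-1],[0,0,0,0,-1]]}}

```text
t: 4.15
ee_pos: [460.1, 11.7, 156.7]
orientation: [-2.363, -2.07, -0.0]
ft_force: [-0.8, -0.4, 1.9]
width: 38.7
```

Run:
```python
from h import *
to(*POST,154)
```

```text
t4.15 pos [460.1  11.7 156.7] yang -7.56 tz [-0.  0. -1.] F [-0.8 -0.4  1.9] w 38.7 -> tool shift [-1.4 -1.4  2.7]
```

>>> {"name": "send_rows", "arguments": {"rows": [[0,0,-0.01,0,-1],[0,0,-0.02,0,-1],[0,0,-0.03,0,-1],[0,0,-0.02,0,-1]]}}

```text
t: 4.55
ee_pos: [460.3, 11.7, 238.6]
orientation: [2.363, 2.07, 0.001]
ft_force: [-0.1, 0.7, -1.6]
width: 38.6
```

Run:
```python
from h import *
to(*M[2],86+4.7)
```

```text
t4.55 pos [460.3  11.7 238.6] yang -7.57 tz [ 0.0011  0.     -1.    ] F [-0.1  0.7 -1.6] w 38.6 -> tool shift [264.1 124.8 148.1]
```

>>> {"name": "send_rows", "arguments": {"rows": [[0.033,0.0156,0,0,-1],[0.033,0.0156,0,0,-1],[0.033,0.0156,0,0,-1],[0.033,0.0156,0,0,-1],[0.033,0.0156,0,0,-1]]}}

```text
t: 5.05
ee_pos: [559.7, 166.3, 237.4]
orientation: [2.363, 2.07, 0.0]
ft_force: [-0.0, -0.2, -1.5]
width: 38.8
```

>>> {"name": "send_rows", "arguments": {"rows": [[0.033,0.0156,0,0,-1],[0.033,0.0156,0.02,0,-1],[0.033,0.0156,0.04,0,-1],[0,0,0.04,0,-1],[0,0,0.01,0,-1]]}}

```text
t: 5.55
ee_pos: [614.6, 254.5, 125.6]
orientation: [-2.36, -2.07, 0.011]
ft_force: [-1.3, -0.5, -1.3]
width: 38.8
```

>>> {"name": "send_rows", "arguments": {"rows": [[0,0,0,0,-1],[0,0,0,0,-1]]}}

```text
t: 5.75
ee_pos: [617.6, 254.3, 131.4]
orientation: [2.363, 2.069, 0.002]
ft_force: [0.7, 0.5, 0.0]
width: 39.1
```

Run:
```python
from h import *
im=snap("scene","s2");to(*M[2],88.7)
cv2.imwrite("pics/s2z.png",cv2.resize(im["color"][130:300,190:400],None,fx=3.5,fy=3.5,interpolation=cv2.INTER_CUBIC))
```

```text
t5.80 pos [618.  254.4 132. ] yang -7.6 tz [ 0.0025  0.001  -1.    ] F [ 0.4  0.9 -0.8] w 38.8 -> tool shift [ 2.6  0.6 43.3]
```

View pics/s2z.png

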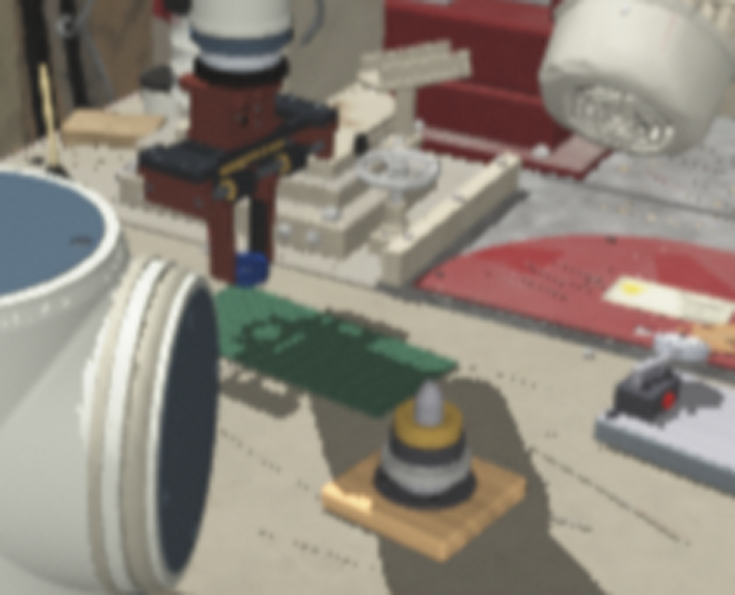

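Run:
```python
from h import *
P=cloud(load("top"))
for y in range(60,400,40):
    r=[]
    for x in range(670,800,15):
        m=(abs(P[...,0]-x)<8)&(abs(P[...,1]-y)<20); r.append(int(np.nanmax(P[m][:,2])) if m.any() else -1)
    print(y,r)
```

```text
60 [7, 7, 5, 5, 7, 18, 18, 21, 22]
100 [6, 7, 11, 5, 5, 17, 20, 19, 19]
140 [5, 4, 4, 8, 4, 17, 18, 19, 17]
180 [9, 5, 6, 5, 46, 45, 47, 46, 87]
220 [11, 3, 4, 5, 4, 7, 5, 90, 86]
260 [12, 5, 3, 4, 6, 5, 37, 49, 106]
300 [9, 4, 6, 6, 4, 4, 39, 261, 260]
340 [6, 9, 5, 4, 3, 266, 42, 268, 268]
380 [5, 6, 4, 10, 275, 282, 314, 317, 318]
```

>>> {"name": "send_rows", "arguments": {"rows": [[0.0026,0,0.02,0,-1],[0,0,0.015,0,-1],[0,0,0.004,0,-1],[0,0,0,0,-1]]}}

```text
t: 6.2
ee_pos: [617.2, 256.8, 90.7]
orientation: [-2.363, -2.07, 0.001]
ft_force: [-0.8, -0.1, -0.1]
width: 38.5
```

>>> {"name": "send_rows", "arguments": {"rows": [[0,0,0.001,0,-1],[0,0,0.001,0,-1],[0,0,0,0,-1]]}}

```text
t: 6.5
ee_pos: [617.6, 257.2, 89.2]
orientation: [2.363, 2.07, 0.001]
ft_force: [-0.7, 0.2, -0.4]
width: 38.7
```

>>> {"name": "send_rows", "arguments": {"rows": [[0,0,0.001,0,-1],[0,0,0.001,0,-1],[0,0,0,0,-1]]}}

```text
t: 6.8
ee_pos: [617.7, 257.3, 88.7]
orientation: [2.363, 2.07, 0.001]
ft_force: [-4.2, -2.3, 13.9]
width: 39.0
```

>>> {"name": "send_rows", "arguments": {"rows": [[0,0,-0.001,0,1],[0,0,0,0,1],[0,0,0,0,1],[0,0,0,0,1],[0,0,-0.02,0,1]]}}

```text
t: 7.3
ee_pos: [615.7, 256.5, 105.2]
orientation: [-2.362, -2.069, 0.008]
ft_force: [0.4, -0.5, 0.6]
width: 75.0
```

>>> {"name": "send_rows", "arguments": {"rows": [[0,0,-0.04,0,1],[0,0,-0.04,0,1],[0,0,-0.02,0,1],[0,0,0,0,1]]}}

```text
t: 7.7
ee_pos: [619.1, 257.9, 211.3]
orientation: [2.361, 2.069, 0.009]
ft_force: [-0.3, 0.4, -0.6]
width: 87.5
```

Run:
```python
from h import *
to(*POST,141)
```

```text
t7.70 pos [619.1 257.9 211.3] yang -7.56 tz [ 0.0059  0.0023 -1.    ] F [-0.3  0.4 -0.6] w 87.5 -> tool shift [-266.6 -127.    68.8]
```

>>> {"name": "send_rows", "arguments": {"rows": [[-0.0333,-0.0159,0,0,1],[-0.0333,-0.0159,0,0,1],[-0.0333,-0.0159,0,0,1],[-0.0333,-0.0159,0,0,1],[-0.0333,-0.0159,0,0,1]]}}

```text
t: 8.2
ee_pos: [514.9, 101.4, 206.2]
orientation: [-2.362, -2.07, 0.003]
ft_force: [0.1, 0.2, 0.4]
width: 88.0
```

>>> {"name": "send_rows", "arguments": {"rows": [[-0.0333,-0.0159,0,0,1],[-0.0333,-0.0159,0,0,1],[-0.0333,-0.0159,0.02,0,1],[0,0,0.03,0,1],[0,0,0,0,1]]}}

```text
t: 8.7
ee_pos: [453.2, 9.1, 154.5]
orientation: [-2.361, -2.065, 0.009]
ft_force: [-0.5, -0.3, -0.4]
width: 88.2
```

Run:
```python
from h import *
snap("top","t1");to(*POST,142.5)
```

```text
t8.75 pos [454.6   9.6 155.9] yang -7.61 tz [-5.3e-03  1.0e-04 -1.0e+00] F [0.6 1.2 0.3] w 87.4 -> tool shift [ 1.4  3.8 13.4]
```

View pics/t1.png

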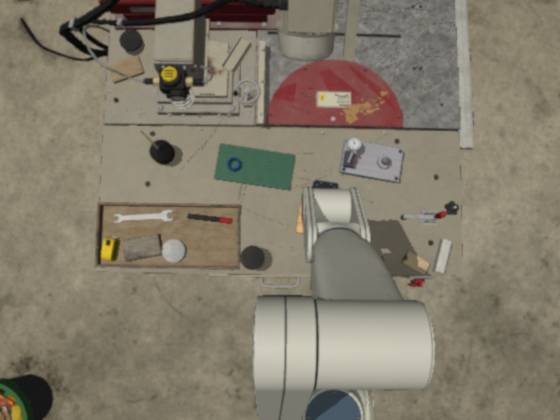

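The blue ring lies flat on the mat at pixel (235,164). Brass is next.

>>> {"name": "send_rows", "arguments": {"rows": [[0.001,0.001,0.008,0,1],[0,0,0.004,0,1],[0,0,0,0,1],[0,0,0,0,1]]}}

```text
t: 9.15
ee_pos: [457.6, 11.1, 146.0]
orientation: [2.362, 2.071, 0.001]
ft_force: [0.2, 0.5, 0.3]
width: 88.0
```

Run:
```python
from h import *
to(*POST,142.5)
```

```text
t9.15 pos [457.6  11.1 146. ] yang -7.52 tz [ 5.e-04  0.e+00 -1.e+00] F [0.2 0.5 0.3] w 88.0 -> tool shift [-0.4  0.9  3.5]
```

>>> {"name": "send_rows", "arguments": {"rows": [[0,0,0.0035,0,-1],[0,0,0,0,-1],[0,0,0,0,-1],[0,0,0,0,-1],[0,0,0,0,-1]]}}

```text
t: 9.65
ee_pos: [457.4, 10.7, 142.3]
orientation: [2.363, 2.07, 0.0]
ft_force: [0.0, 0.1, 0.0]
width: 51.4
```

>>> {"name": "send_rows", "arguments": {"rows": [[0,0,0,0,-1],[0,0,0,0,-1]]}}

```text
t: 9.85
ee_pos: [457.4, 10.7, 142.3]
orientation: [2.363, 2.07, 0.0]
ft_force: [0.0, -0.8, 0.8]
width: 44.8
```

>>> {"name": "send_rows", "arguments": {"rows": [[0,0,-0.01,0,-1],[0,0,-0.02,0,-1],[0,0,-0.03,0,-1],[0,0,-0.02,0,-1],[0,0,0,0,-1]]}}

```text
t: 10.35
ee_pos: [458.7, 10.7, 225.1]
orientation: [2.36, 2.068, 0.006]
ft_force: [-0.2, 0.1, -0.7]
width: 44.4
```

Run:
```python
from h import *
to(*M[1],88.3)
```

```text
t10.35 pos [458.7  10.7 225.1] yang -7.56 tz [ 0.0054 -0.     -1.    ] F [-0.2  0.1 -0.7] w 44.4 -> tool shift [200.1 126.3 137.6]
```

>>> {"name": "send_rows", "arguments": {"rows": [[0.033,0.021,0,0,-1],[0.033,0.021,0,0,-1],[0.033,0.021,0,0,-1],[0.033,0.021,0.01,0,-1],[0.033,0.021,0.02,0,-1]]}}

```text
t: 10.85
ee_pos: [584.5, 161.9, 192.3]
orientation: [2.362, 2.07, 0.003]
ft_force: [0.6, -0.4, -0.1]
width: 44.8
```

>>> {"name": "send_rows", "arguments": {"rows": [[0.033,0.021,0.03,0,-1],[0,0,0.03,0,-1],[0,0,0.02,0,-1],[0,0,0,0,-1],[0,0,0,0,-1]]}}

```text
t: 11.35
ee_pos: [607.8, 190.2, 111.6]
orientation: [-2.363, -2.07, 0.003]
ft_force: [1.0, 0.0, -1.1]
width: 44.6
```

Run:
```python
from h import *
to(*M[1],88.3)
```

```text
t11.35 pos [607.8 190.2 111.6] yang -7.56 tz [-1.7e-03 -5.0e-04 -1.0e+00] F [ 1.   0.  -1.1] w 44.6 -> tool shift [ 2.6  2.9 23.3]
```

>>> {"name": "send_rows", "arguments": {"rows": [[0.002,0.002,0.014,0,-1],[0,0,0.005,0,-1],[0,0,0.002,0,-1],[0,0,0,0,-1],[0,0,0,0,-1]]}}

```text
t: 11.85
ee_pos: [610.7, 192.1, 91.6]
orientation: [2.363, 2.07, 0.001]
ft_force: [0.2, 0.8, -0.5]
width: 44.6
```

>>> {"name": "send_rows", "arguments": {"rows": [[0,0,0.0015,0,-1],[0,0,0.001,0,-1],[0,0,0.001,0,-1],[0,0,0,0,-1]]}}

```text
t: 12.25
ee_pos: [610.6, 192.2, 88.3]
orientation: [2.363, 2.07, 0.0]
ft_force: [-1.5, 0.0, 4.8]
width: 44.5
```

Brass is touching the mat at the predicted height, so I'll release it.

>>> {"name": "send_rows", "arguments": {"rows": [[0,0,0,0,1],[0,0,0,0,1],[0,0,0,0,1],[0,0,0,0,1],[0,0,-0.02,0,1]]}}

```text
t: 12.75
ee_pos: [608.9, 191.6, 105.5]
orientation: [-2.362, -2.069, 0.007]
ft_force: [-0.0, 0.1, 0.2]
width: 80.9
```

>>> {"name": "send_rows", "arguments": {"rows": [[0,0,-0.04,0,1],[0,0,-0.04,0,1],[0,0,-0.02,0,1],[0,0,0,0,1]]}}

```text
t: 13.15
ee_pos: [612.3, 192.7, 211.2]
orientation: [2.361, 2.068, 0.009]
ft_force: [0.1, -0.2, -0.1]
width: 87.8
```

Run:
```python
from h import *
to(*POST,128.5)
```

```text
t13.15 pos [612.3 192.7 211.2] yang -7.56 tz [ 0.0061  0.0018 -1.    ] F [ 0.1 -0.2 -0.1] w 87.8 -> tool shift [-201.  -129.    81.5]
```

>>> {"name": "send_rows", "arguments": {"rows": [[-0.0333,-0.0213,0,0,1],[-0.0333,-0.0213,0,0,1],[-0.0333,-0.0213,0,0,1],[-0.0333,-0.0213,0,0,1],[-0.0333,-0.0213,0.01,0,1]]}}

```text
t: 13.65
ee_pos: [481.8, 40.1, 197.2]
orientation: [2.363, 2.07, 0.0]
ft_force: [0.8, -0.7, -0.1]
width: 87.9
```

>>> {"name": "send_rows", "arguments": {"rows": [[-0.0333,-0.0213,0.02,0,1],[0,0,0.02,0,1],[0,0,0.015,0,1],[0,0,0,0,1],[0,0,0,0,1]]}}

```text
t: 14.15
ee_pos: [457.0, 10.9, 142.1]
orientation: [-2.362, -2.069, 0.002]
ft_force: [-0.1, 0.3, -0.3]
width: 87.8
```

Run:
```python
from h import *
to(*POST,128.5)
```

```text
t14.15 pos [457.   10.9 142.1] yang -7.56 tz [-0.002  0.    -1.   ] F [-0.1  0.3 -0.3] w 87.8 -> tool shift [-0.2  1.5 13.6]
```

>>> {"name": "send_rows", "arguments": {"rows": [[0,0.001,0.01,0,1],[0,0,0.004,0,1],[0,0,0,0,1],[0,0,0,0,-1],[0,0,0,0,-1]]}}

```text
t: 14.65
ee_pos: [458.7, 10.8, 128.9]
orientation: [2.363, 2.07, 0.0]
ft_force: [-0.7, -1.5, 0.9]
width: 75.1
```

>>> {"name": "send_rows", "arguments": {"rows": [[0,0,0,0,-1],[0,0,0,0,-1],[0,0,0,0,-1],[0,0,0,0,-1],[0,0,0,0,-1]]}}

```text
t: 15.15
ee_pos: [458.7, 10.7, 128.9]
orientation: [2.363, 2.07, 0.0]
ft_force: [0.6, -0.3, 2.8]
width: 51.5
```

>>> {"name": "send_rows", "arguments": {"rows": [[0,0,-0.01,0,-1],[0,0,-0.02,0,-1],[0,0,-0.03,0,-1],[0,0,-0.025,0,-1],[0,0,0,0,-1]]}}

```text
t: 15.65
ee_pos: [460.2, 10.8, 217.0]
orientation: [2.36, 2.068, 0.007]
ft_force: [0.0, 0.6, -0.8]
width: 51.4
```

Run:
```python
from h import *
im=snap("scene","s3");to(*M[0],88.9)
cv2.imwrite("pics/s3z.png",cv2.resize(im["color"][150:300,220:400],None,fx=4,fy=4,interpolation=cv2.INTER_CUBIC))
```

```text
t15.70 pos [459.3  10.7 215.4] yang -7.56 tz [ 0.0038  0.     -1.    ] F [-0.4  0.6 -0.7] w 51.1 -> tool shift [135.  126.1 127.1]
```

View pics/s3z.png

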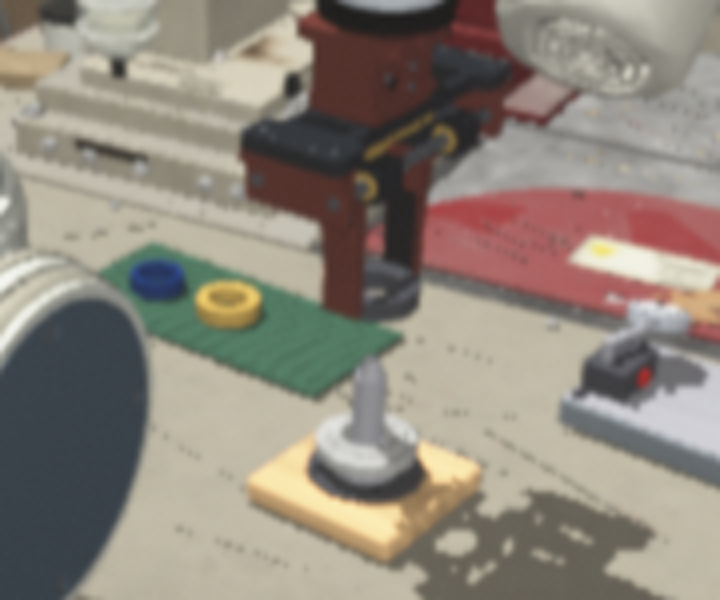

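Black is gripped and clear of the tip. Blue and brass are flat on the mat, and the flange is still on its seat.

>>> {"name": "send_rows", "arguments": {"rows": [[0.034,0.0315,0,0,-1],[0.034,0.0315,0,0,-1],[0.034,0.0315,0.01,0,-1],[0.033,0.0315,0.03,0,-1],[0,0,0.03,0,-1]]}}

```text
t: 16.2
ee_pos: [602.3, 128.7, 145.3]
orientation: [2.359, 2.071, 0.008]
ft_force: [0.3, 0.3, -0.1]
width: 51.3
```

>>> {"name": "send_rows", "arguments": {"rows": [[0,0,0.025,0,-1],[0,0,0.01,0,-1],[0,0,0,0,-1],[0,0,0,0,-1]]}}

```text
t: 16.6
ee_pos: [598.3, 125.4, 111.6]
orientation: [2.363, 2.07, 0.0]
ft_force: [0.4, -0.3, -0.1]
width: 51.7
```

Run:
```python
from h import *
to(*M[0],88.9)
```

```text
t16.60 pos [598.3 125.4 111.6] yang -7.58 tz [ 0.  0. -1.] F [ 0.4 -0.3 -0.1] w 51.7 -> tool shift [ 3.1  3.9 22.7]
```

>>> {"name": "send_rows", "arguments": {"rows": [[0.002,0.003,0.013,0,-1],[0,0,0.006,0,-1],[0,0,0.001,0,-1],[0,0,0,0,-1],[0,0,0,0,-1]]}}

```text
t: 17.1
ee_pos: [601.6, 127.2, 91.5]
orientation: [2.363, 2.07, 0.0]
ft_force: [1.0, -0.1, -0.6]
width: 51.4
```

>>> {"name": "send_rows", "arguments": {"rows": [[0,0,0.001,0,-1],[0,0,0.001,0,-1],[0,0,0,0,-1]]}}

```text
t: 17.4
ee_pos: [601.4, 127.2, 89.2]
orientation: [-2.363, -2.07, 0.0]
ft_force: [0.1, -0.2, -0.8]
width: 51.3
```

>>> {"name": "send_rows", "arguments": {"rows": [[0,0,0.0007,0,-1],[0,0,0,0,-1],[0,0,0,0,-1]]}}

```text
t: 17.7
ee_pos: [601.5, 127.2, 88.9]
orientation: [2.363, 2.07, 0.0]
ft_force: [-1.3, 0.6, 4.0]
width: 51.4
```

>>> {"name": "send_rows", "arguments": {"rows": [[0,0,0,0,1],[0,0,0,0,1],[0,0,0,0,1],[0,0,0,0,1],[0,0,-0.02,0,1]]}}

```text
t: 18.2
ee_pos: [599.9, 126.9, 106.5]
orientation: [-2.361, -2.068, 0.006]
ft_force: [-0.2, 0.5, -0.0]
width: 86.5
```

>>> {"name": "send_rows", "arguments": {"rows": [[0,0,-0.04,0,1],[0,0,-0.04,0,1],[0,0,-0.02,0,1],[0,0,0,0,1]]}}

```text
t: 18.6
ee_pos: [603.2, 127.5, 211.9]
orientation: [2.361, 2.068, 0.009]
ft_force: [-0.2, 0.4, -0.2]
width: 87.3
```

Run:
```python
from h import *
im=snap("scene","s4");to(*POST,104)
cv2.imwrite("pics/s4z.png",cv2.resize(im["color"][150:300,220:400],None,fx=4,fy=4,interpolation=cv2.INTER_CUBIC))
```

```text
t18.65 pos [602.1 127.3 209.8] yang -7.56 tz [ 3.e-03  6.e-04 -1.e+00] F [ 0.4  1.  -0.7] w 88.0 -> tool shift [-134.8 -127.3  105.3]
```

View pics/s4z.png

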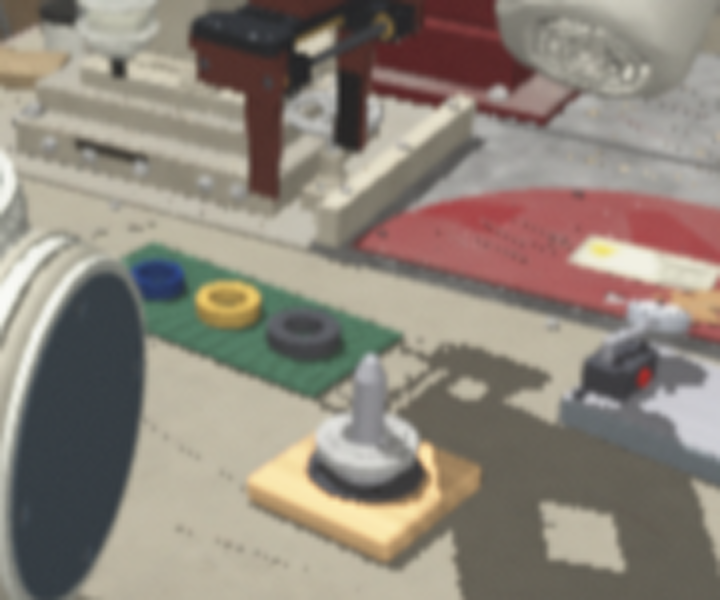

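All three collars are flat on the mat. The flange is next: fingertips to about z=24, above the 20 mm foot disc.

>>> {"name": "send_rows", "arguments": {"rows": [[-0.0337,-0.0315,0,0,1],[-0.0337,-0.0315,0,0,1],[-0.0337,-0.0315,0,0,1],[-0.0337,-0.0315,0.015,0,1],[0,0,0.03,0,1]]}}

```text
t: 19.15
ee_pos: [453.9, 8.1, 162.8]
orientation: [-2.364, -2.066, 0.005]
ft_force: [1.8, -0.3, -0.1]
width: 88.0
```

>>> {"name": "send_rows", "arguments": {"rows": [[0,0,0.025,0,1],[0,0,0.015,0,1],[0,0,0,0,1],[0,0,0,0,1],[0,0,0,0,1]]}}

```text
t: 19.65
ee_pos: [459.0, 10.2, 123.8]
orientation: [2.363, 2.07, 0.0]
ft_force: [0.1, -0.4, 0.5]
width: 87.7
```

Run:
```python
from h import *
to(*POST,104)
```

```text
t19.65 pos [459.   10.2 123.8] yang -7.55 tz [ 2.e-04  0.e+00 -1.e+00] F [ 0.1 -0.4  0.5] w 87.7 -> tool shift [ 0.2 -0.5 19.8]
```

>>> {"name": "send_rows", "arguments": {"rows": [[0,0,0.01,0,1],[0,0,0.007,0,1],[0,0,0.002,0,1],[0,0,0,0,1],[0,0,0,0,1]]}}

```text
t: 20.15
ee_pos: [458.8, 10.1, 104.5]
orientation: [-2.363, -2.07, 0.0]
ft_force: [0.1, -0.8, -0.1]
width: 87.6
```

>>> {"name": "send_rows", "arguments": {"rows": [[0,0,0,0,-1],[0,0,0,0,-1],[0,0,0,0,-1],[0,0,0,0,-1],[0,0,0,0,-1]]}}

```text
t: 20.65
ee_pos: [458.9, 10.1, 104.7]
orientation: [2.363, 2.07, 0.0]
ft_force: [-0.4, 0.0, 1.2]
width: 60.2
```

Run:
```python
from h import *
to(*POST,104)
```

```text
t20.65 pos [458.9  10.1 104.7] yang -7.56 tz [ 3.e-04  0.e+00 -1.e+00] F [-0.4  0.   1.2] w 60.2 -> tool shift [ 0.3 -0.5  0.7]
```

>>> {"name": "send_rows", "arguments": {"rows": [[0,0,0,0,-1],[0,0,-0.005,0,-1],[0,0,-0.02,0,-1],[0,0,-0.03,0,-1],[0,0,-0.03,0,-1]]}}

```text
t: 21.15
ee_pos: [458.1, 10.1, 190.2]
orientation: [-2.362, -2.069, 0.002]
ft_force: [1.2, 0.3, -1.1]
width: 60.3
```

>>> {"name": "send_rows", "arguments": {"rows": [[0,0,-0.01,0,-1],[0,0,-0.005,0,-1],[0,0,0,0,-1],[0,0,0,0,-1]]}}

```text
t: 21.55
ee_pos: [458.2, 10.1, 203.5]
orientation: [-2.362, -2.069, 0.002]
ft_force: [-0.4, 0.2, -1.8]
width: 60.3
```

Run:
```python
from h import *
im=snap("scene","s5");to(*STUB,104.7)
cv2.imwrite("pics/s5z.png",cv2.resize(im["color"][150:300,260:440],None,fx=4,fy=4,interpolation=cv2.INTER_CUBIC))
```

```text
t21.60 pos [458.1  10.1 203.4] yang -7.57 tz [-0.0023  0.     -1.    ] F [ 0.6 -0.2 -1.7] w 60.3 -> tool shift [-175.8  192.4   98.3]
```

View pics/s5z.png

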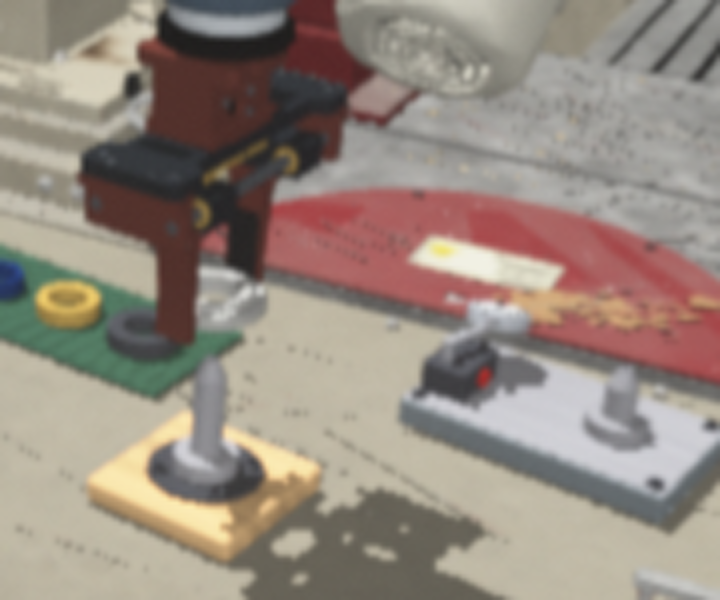

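Run:
```python
from h import *
t=load("t1");s=load("s5")
cv2.imwrite("pics/zt.png",cv2.resize(t["color"][135:190,335:410],None,fx=10,fy=10,interpolation=cv2.INTER_CUBIC))
cv2.imwrite("pics/zs.png",cv2.resize(s["color"][225:275,385:445],None,fx=10,fy=10,interpolation=cv2.INTER_CUBIC))
for n,im,o in(("t",t,(335,135)),("s",s,(385,225))):
    for c in[(625,-189),(627,-191),(623,-191)]:
        print(n,c,[(((proj(im,[c[0],c[1],z])[0]-o)+.5)*10-.5).round(0) for z in(66,32)])
```

```text
t (625, -189) [array([513., 255.]), array([487., 277.])]
t (627, -191) [array([520., 249.]), array([494., 270.])]
t (623, -191) [array([520., 262.]), array([494., 284.])]
s (625, -189) [array([298., 169.]), array([278., 287.])]
s (627, -191) [array([309., 167.]), array([288., 286.])]
s (623, -191) [array([304., 174.]), array([284., 293.])]
```

View pics/zt.png

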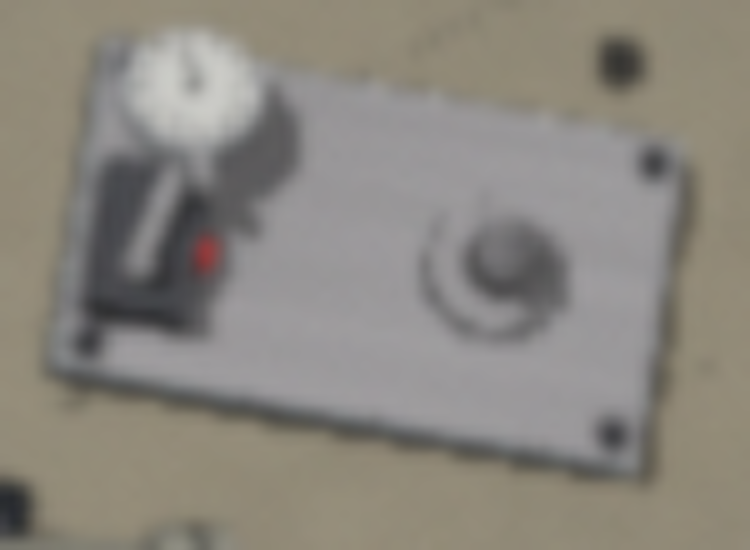

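View pics/zs.png

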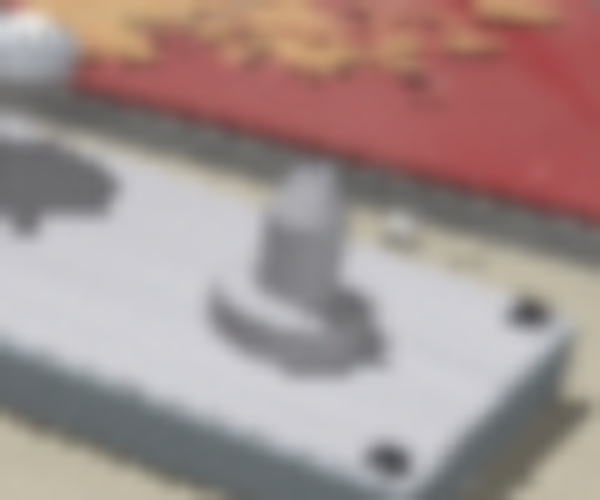

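>>> {"name": "send_rows", "arguments": {"rows": [[-0.0294,0.032,0,0,-1],[-0.0294,0.032,0,0,-1],[-0.0294,0.032,0,0,-1],[-0.0294,0.032,0,0,-1],[-0.0294,0.032,0,0,-1]]}}

```text
t: 22.1
ee_pos: [598.4, -158.0, 202.9]
orientation: [-2.362, -2.069, 0.002]
ft_force: [1.2, -0.6, -1.7]
width: 59.8
```

>>> {"name": "send_rows", "arguments": {"rows": [[-0.0294,0.032,0,0,-1],[0,0,0.02,0,-1],[0,0,0.01,0,-1],[0,0,0,0,-1],[0,0,0,0,-1]]}}

```text
t: 22.6
ee_pos: [625.1, -189.1, 173.7]
orientation: [-2.361, -2.069, 0.002]
ft_force: [-0.5, -0.1, -0.9]
width: 60.2
```

Run:
```python
from h import *
im=snap("scene","s6");to(626,-191,104.7)
cv2.imwrite("pics/s6z.png",cv2.resize(im["color"][190:290,360:460],None,fx=6,fy=6,interpolation=cv2.INTER_CUBIC))
```

```text
t22.65 pos [ 625.6 -189.2  174.5] yang -7.51 tz [-8.e-04  3.e-04 -1.e+00] F [ 0.5  0.  -1.3] w 60.3 -> tool shift [-1.7  0.7 69.8]
```

View pics/s6z.png

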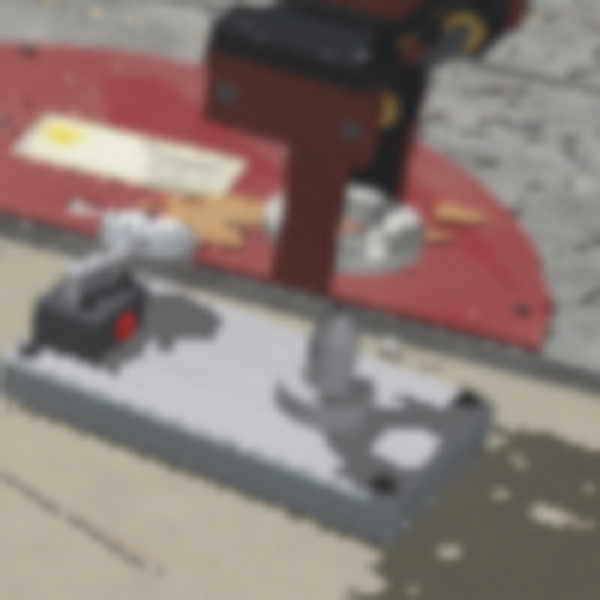

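>>> {"name": "send_rows", "arguments": {"rows": [[-0.0015,0.0005,0.015,0,-1],[0,0,0.012,0,-1],[0,0,0.006,0,-1],[0,0,0,0,-1],[0,0,0,0,-1]]}}

```text
t: 23.15
ee_pos: [626.2, -191.5, 141.3]
orientation: [-2.363, -2.07, 0.0]
ft_force: [-0.1, 0.2, -2.1]
width: 60.1
```

>>> {"name": "send_rows", "arguments": {"rows": [[0,0,0.004,0,-1],[0,0,0.004,0,-1],[0,0,0.003,0,-1],[0,0,0,0,-1]]}}

```text
t: 23.55
ee_pos: [626.0, -191.5, 130.1]
orientation: [-2.363, -2.07, 0.001]
ft_force: [-0.2, 0.7, -1.6]
width: 60.3
```

No contact, and the flange is now below the stub tip.

>>> {"name": "send_rows", "arguments": {"rows": [[0,0,0.005,0,-1],[0,0,0.005,0,-1],[0,0,0.004,0,-1],[0,0,0.003,0,-1],[0,0,0,0,-1]]}}

```text
t: 24.05
ee_pos: [625.9, -191.5, 112.9]
orientation: [-2.362, -2.07, 0.001]
ft_force: [0.3, 0.8, -1.7]
width: 59.9
```

>>> {"name": "send_rows", "arguments": {"rows": [[0,0,0.003,0,-1],[0,0,0.002,0,-1],[0,0,0.001,0,-1],[0,0,0,0,-1]]}}

```text
t: 24.45
ee_pos: [626.2, -191.6, 107.4]
orientation: [-2.363, -2.07, 0.0]
ft_force: [0.3, -0.6, -2.4]
width: 60.1
```

>>> {"name": "send_rows", "arguments": {"rows": [[0,0,0.001,0,-1],[0,0,0.001,0,-1],[0,0,0.0005,0,-1],[0,0,0,0,-1]]}}

```text
t: 24.85
ee_pos: [626.2, -191.6, 105.0]
orientation: [-2.363, -2.07, 0.0]
ft_force: [0.0, -0.3, -1.3]
width: 60.0
```

>>> {"name": "send_rows", "arguments": {"rows": [[0,0,0.0005,0,-1],[0,0,0,0,-1],[0,0,0,0,-1]]}}

```text
t: 25.15
ee_pos: [626.3, -191.6, 104.8]
orientation: [2.363, 2.07, 0.0]
ft_force: [0.1, 0.3, 0.3]
width: 60.1
```

The wrist force has changed sign, so it is seated at z≈104.7 as predicted. Releasing.

>>> {"name": "send_rows", "arguments": {"rows": [[0,0,0,0,1],[0,0,0,0,1],[0,0,0,0,1],[0,0,0,0,1],[0,0,0,0,1]]}}

```text
t: 25.65
ee_pos: [626.2, -191.6, 104.5]
orientation: [-2.363, -2.07, -0.0]
ft_force: [0.0, -0.3, 0.6]
width: 87.9
```

>>> {"name": "send_rows", "arguments": {"rows": [[0,0,-0.02,0,1],[0,0,-0.04,0,1],[0,0,-0.03,0,1],[0,0,0,0,1],[0,0,0,0,1]]}}

```text
t: 26.15
ee_pos: [626.4, -191.6, 195.1]
orientation: [2.362, 2.069, 0.001]
ft_force: [0.6, 0.4, -0.0]
width: 88.0
```

Run:
```python
from h import *
im=snap("scene","s7");to(*M[0],88.9)
cv2.imwrite("pics/s7z.png",cv2.resize(im["color"][190:290,360:460],None,fx=6,fy=6,interpolation=cv2.INTER_CUBIC))
```

```text
t26.20 pos [ 625.8 -191.4  194. ] yang -7.56 tz [-8.e-04  2.e-04 -1.e+00] F [-1.5 -0.5  0.3] w 87.7 -> tool shift [313.6 -64.9 105.2]
```

View pics/s7z.png

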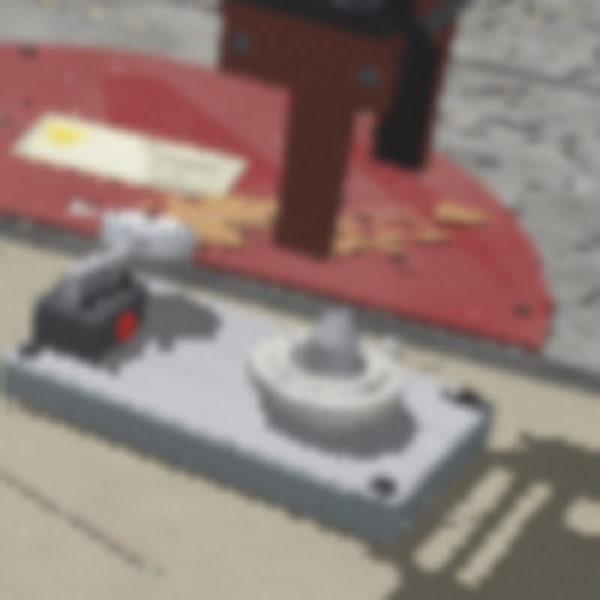

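The flange is level on the stub with its hub up. Now the black collar.

>>> {"name": "send_rows", "arguments": {"rows": [[0.0392,-0.0081,0,0,1],[0.0392,-0.0081,0,0,1],[0.0392,-0.0081,0,0,1],[0.0392,-0.0081,0,0,1],[0.0392,-0.0081,0,0,1]]}}

```text
t: 26.7
ee_pos: [610.6, 9.5, 192.6]
orientation: [-2.362, -2.068, 0.004]
ft_force: [-0.1, 0.0, -0.8]
width: 88.0
```

>>> {"name": "send_rows", "arguments": {"rows": [[0.0392,-0.0081,0,0,1],[0.0392,-0.0081,0,0,1],[0.0392,-0.0081,0.02,0,1],[0,0,0.03,0,1],[0,0,0.02,0,1]]}}

```text
t: 27.2
ee_pos: [601.3, 129.2, 121.3]
orientation: [-2.359, -2.072, 0.006]
ft_force: [-0.9, -0.2, 0.6]
width: 87.5
```

>>> {"name": "send_rows", "arguments": {"rows": [[0,0,0.01,0,1],[0,0,0,0,1],[0,0,0,0,1]]}}

```text
t: 27.5
ee_pos: [603.3, 127.5, 114.4]
orientation: [-2.363, -2.069, 0.001]
ft_force: [0.1, -0.2, 0.8]
width: 88.0
```

Run:
```python
from h import *
to(601.5,127.2,88.9)
```

```text
t27.50 pos [603.3 127.5 114.4] yang -7.59 tz [-6.e-04 -1.e-04 -1.e+00] F [ 0.1 -0.2  0.8] w 88.0 -> tool shift [-0.5 -1.7 25.5]
```

>>> {"name": "send_rows", "arguments": {"rows": [[-0.0005,-0.0017,0.015,0,1],[0,0,0.007,0,1],[0,0,0.003,0,1],[0,0,0,0,1],[0,0,0,0,-1]]}}

```text
t: 28.0
ee_pos: [601.6, 127.5, 89.7]
orientation: [2.363, 2.07, 0.0]
ft_force: [0.1, 0.5, 0.1]
width: 83.0
```

>>> {"name": "send_rows", "arguments": {"rows": [[0,0,0,0,-1],[0,0,0,0,-1],[0,0,0,0,-1],[0,0,0,0,-1],[0,0,0,0,-1]]}}

```text
t: 28.5
ee_pos: [601.6, 127.6, 89.7]
orientation: [2.363, 2.07, 0.0]
ft_force: [-0.1, 0.6, 1.6]
width: 51.1
```

>>> {"name": "send_rows", "arguments": {"rows": [[0,0,0,0,-1],[0,0,0,0,-1]]}}

```text
t: 28.7
ee_pos: [601.6, 127.6, 89.7]
orientation: [2.363, 2.07, 0.0]
ft_force: [-0.4, 0.3, 2.8]
width: 51.0
```

>>> {"name": "send_rows", "arguments": {"rows": [[0,0,-0.01,0,-1],[0,0,-0.03,0,-1],[0,0,-0.04,0,-1],[0,0,-0.035,0,-1],[0,0,0,0,-1]]}}

```text
t: 29.2
ee_pos: [604.1, 128.1, 210.2]
orientation: [2.36, 2.067, 0.012]
ft_force: [0.3, 0.1, -0.5]
width: 51.0
```

Run:
```python
from h import *
to(458.7,10.5,117.7)
```

```text
t29.20 pos [604.1 128.1 210.2] yang -7.57 tz [ 0.0089  0.0018 -1.    ] F [ 0.3  0.1 -0.5] w 51.0 -> tool shift [-136.  -129.5   91. ]
```

>>> {"name": "send_rows", "arguments": {"rows": [[-0.0337,-0.0316,0,0,-1],[-0.0337,-0.0316,0,0,-1],[-0.0337,-0.0316,0,0,-1],[-0.0337,-0.0316,0,0,-1],[0,0,0,0,-1]]}}

```text
t: 29.7
ee_pos: [452.7, 8.5, 203.6]
orientation: [-2.362, -2.065, 0.008]
ft_force: [0.3, 0.2, -1.0]
width: 51.5
```

>>> {"name": "send_rows", "arguments": {"rows": [[0,0,0.01,0,-1],[0,0,0.004,0,-1],[0,0,0,0,-1],[0,0,0,0,-1]]}}

```text
t: 30.1
ee_pos: [459.1, 11.1, 190.1]
orientation: [-2.362, -2.071, 0.0]
ft_force: [0.1, 0.1, -1.0]
width: 51.4
```

Run:
```python
from h import *
im=snap("scene","s8");to(458.7,10.5,117.7)
cv2.imwrite("pics/s8z.png",cv2.resize(im["color"][190:300,260:370],None,fx=5.4,fy=5.4,interpolation=cv2.INTER_CUBIC))
```

```text
t30.15 pos [459.   11.1 190.3] yang -7.51 tz [-2.e-04  0.e+00 -1.e+00] F [-0.2  0.4 -0.9] w 51.3 -> tool shift [-0.6 -0.2 72.6]
```

View pics/s8z.png

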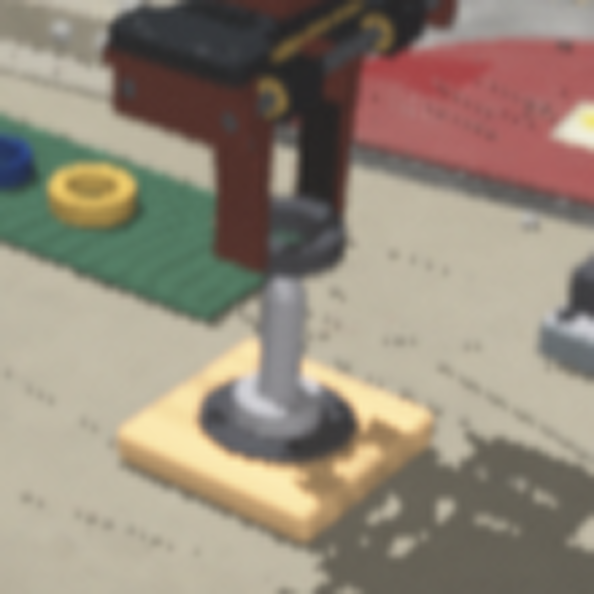

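>>> {"name": "send_rows", "arguments": {"rows": [[0,0,0.006,0,-1],[0,0,0.006,0,-1],[0,0,0.006,0,-1],[0,0,0.004,0,-1],[0,0,0,0,-1]]}}

```text
t: 30.65
ee_pos: [458.1, 10.6, 167.8]
orientation: [-2.362, -2.069, 0.002]
ft_force: [0.5, -0.3, 0.2]
width: 51.4
```

>>> {"name": "send_rows", "arguments": {"rows": [[0,0,0.006,0,-1],[0,0,0.006,0,-1],[0,0,0.006,0,-1],[0,0,0.004,0,-1],[0,0,0,0,-1]]}}

```text
t: 31.15
ee_pos: [458.1, 10.5, 145.9]
orientation: [-2.363, -2.07, 0.001]
ft_force: [-0.4, -0.5, 0.1]
width: 51.2
```

>>> {"name": "send_rows", "arguments": {"rows": [[0,0,0.006,0,-1],[0,0,0.006,0,-1],[0,0,0.006,0,-1],[0,0,0.003,0,-1],[0,0,0,0,-1]]}}

```text
t: 31.65
ee_pos: [458.1, 10.6, 125.0]
orientation: [-2.363, -2.07, 0.001]
ft_force: [-0.3, -0.4, -0.5]
width: 51.2
```

>>> {"name": "send_rows", "arguments": {"rows": [[0,0,0.003,0,-1],[0,0,0.002,0,-1],[0,0,0.001,0,-1],[0,0,0,0,-1]]}}

```text
t: 32.05
ee_pos: [458.4, 10.6, 119.5]
orientation: [-2.363, -2.07, 0.0]
ft_force: [0.1, 0.1, -0.8]
width: 51.4
```

>>> {"name": "send_rows", "arguments": {"rows": [[0,0,0.001,0,-1],[0,0,0.0007,0,-1],[0,0,0,0,-1],[0,0,0,0,-1]]}}

```text
t: 32.45
ee_pos: [458.5, 10.6, 117.9]
orientation: [-2.363, -2.07, -0.0]
ft_force: [-0.2, 0.3, -1.4]
width: 51.1
```

>>> {"name": "send_rows", "arguments": {"rows": [[0,0,0.0007,0,-1],[0,0,0,0,-1],[0,0,0,0,-1]]}}

```text
t: 32.75
ee_pos: [458.5, 10.6, 117.7]
orientation: [2.363, 2.07, 0.0]
ft_force: [-1.4, 0.5, 7.1]
width: 51.8
```

Seated. Release, lift and go to brass at (610.6, 192.2).

>>> {"name": "send_rows", "arguments": {"rows": [[0,0,0,0,1],[0,0,0,0,1],[0,0,0,0,1],[0,0,0,0,1],[0,0,0,0,1]]}}

```text
t: 33.25
ee_pos: [458.5, 10.6, 117.1]
orientation: [-2.363, -2.07, 0.0]
ft_force: [-0.3, 0.3, 0.0]
width: 86.5
```

>>> {"name": "send_rows", "arguments": {"rows": [[0,0,-0.02,0,1],[0,0,-0.03,0,1],[0,0,-0.03,0,1],[0,0,-0.01,0,1],[0,0,0,0,1]]}}

```text
t: 33.75
ee_pos: [459.2, 10.6, 208.3]
orientation: [2.362, 2.069, 0.004]
ft_force: [0.2, -0.3, -0.3]
width: 88.0
```

Run:
```python
from h import *
to(610.6,192.2,88.3)
im=snap("scene","s9")
cv2.imwrite("pics/s9z.png",cv2.resize(im["color"][190:300,250:360],None,fx=5.4,fy=5.4,interpolation=cv2.INTER_CUBIC))
```

```text
t33.75 pos [459.2  10.6 208.3] yang -7.57 tz [ 0.0032  0.     -1.    ] F [ 0.2 -0.3 -0.3] w 88.0 -> tool shift [199.9 125.8 120.5]
```

View pics/s9z.png

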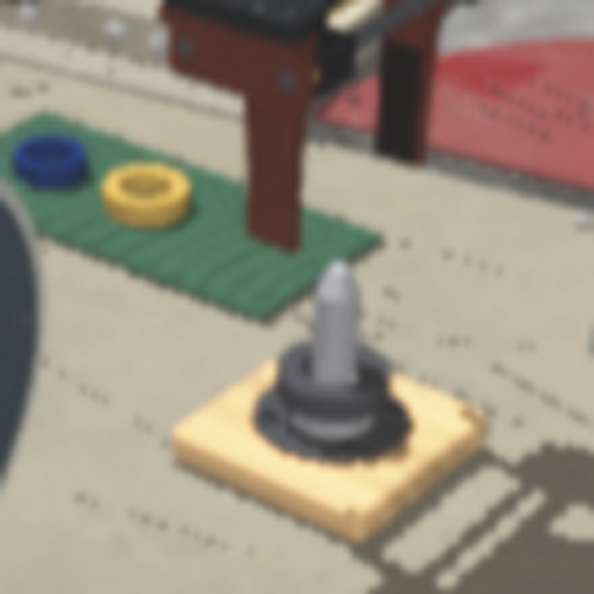

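>>> {"name": "send_rows", "arguments": {"rows": [[0.0334,0.0211,0,0,1],[0.0334,0.0211,0,0,1],[0.0334,0.0211,0,0,1],[0.0334,0.0211,0,0,1],[0.0334,0.0211,0,0,1]]}}

```text
t: 34.3
ee_pos: [585.0, 163.4, 204.8]
orientation: [-2.362, -2.069, 0.005]
ft_force: [0.7, -0.7, -0.4]
width: 87.6
```

>>> {"name": "send_rows", "arguments": {"rows": [[0.0334,0.0211,0.02,0,1],[0,0,0.04,0,1],[0,0,0.025,0,1],[0,0,0.008,0,1],[0,0,0,0,1]]}}

```text
t: 34.8
ee_pos: [608.9, 192.1, 111.5]
orientation: [-2.362, -2.069, 0.007]
ft_force: [-0.2, -0.4, 1.0]
width: 87.5
```

>>> {"name": "send_rows", "arguments": {"rows": [[0,0,0,0,1],[0,0,0,0,1]]}}

```text
t: 35.0
ee_pos: [611.2, 192.6, 115.6]
orientation: [2.363, 2.069, 0.003]
ft_force: [0.3, -0.0, 0.1]
width: 87.7
```

Run:
```python
from h import *
to(610.6,192.2,88.3)
```

```text
t35.00 pos [611.2 192.6 115.6] yang -7.58 tz [ 2.2e-03  6.0e-04 -1.0e+00] F [ 0.3 -0.   0.1] w 87.7 -> tool shift [-0.5 -0.6 27.3]
```

>>> {"name": "send_rows", "arguments": {"rows": [[0,0,0.014,0,1],[0,0,0.008,0,1],[0,0,0.003,0,1],[0,0,0,0,1],[0,0,0,0,-1]]}}

```text
t: 35.5
ee_pos: [610.3, 192.5, 89.1]
orientation: [-2.363, -2.07, 0.0]
ft_force: [-0.4, -0.3, 0.7]
width: 82.7
```

>>> {"name": "send_rows", "arguments": {"rows": [[0,0,0,0,-1],[0,0,0,0,-1],[0,0,0,0,-1],[0,0,0,0,-1],[0,0,0,0,-1]]}}

```text
t: 36.0
ee_pos: [610.4, 192.6, 89.3]
orientation: [2.363, 2.07, 0.0]
ft_force: [-0.7, 0.7, 1.5]
width: 44.7
```

>>> {"name": "send_rows", "arguments": {"rows": [[0,0,0,0,-1],[0,0,0,0,-1]]}}

```text
t: 36.2
ee_pos: [610.4, 192.6, 89.3]
orientation: [2.363, 2.07, 0.0]
ft_force: [0.3, -0.3, 1.6]
width: 44.3
```

>>> {"name": "send_rows", "arguments": {"rows": [[0,0,-0.01,0,-1],[0,0,-0.03,0,-1],[0,0,-0.04,0,-1],[0,0,-0.03,0,-1],[0,0,-0.005,0,-1]]}}

```text
t: 36.7
ee_pos: [612.3, 193.1, 208.8]
orientation: [2.361, 2.068, 0.01]
ft_force: [0.5, 0.0, -0.2]
width: 44.0
```

>>> {"name": "send_rows", "arguments": {"rows": [[-0.0334,-0.0211,0,0,-1],[-0.0334,-0.0211,0,0,-1],[-0.0334,-0.0211,0,0,-1],[-0.0334,-0.0211,0,0,-1],[-0.0334,-0.0211,0,0,-1]]}}

```text
t: 37.2
ee_pos: [482.1, 39.9, 203.5]
orientation: [-2.362, -2.07, 0.001]
ft_force: [0.2, -0.2, -0.4]
width: 44.5
```

>>> {"name": "send_rows", "arguments": {"rows": [[-0.0334,-0.0211,0,0,-1],[0,0,0.01,0,-1],[0,0,0.002,0,-1],[0,0,0,0,-1],[0,0,0,0,-1]]}}

```text
t: 37.7
ee_pos: [459.3, 11.2, 192.1]
orientation: [2.362, 2.071, 0.0]
ft_force: [-0.2, -0.2, 0.1]
width: 44.5
```

Run:
```python
from h import *
im=snap("scene","s10");to(458.5,10.5,131.3)
cv2.imwrite("pics/s10z.png",cv2.resize(im["color"][190:300,260:370],None,fx=5.4,fy=5.4,interpolation=cv2.INTER_CUBIC))
```

```text
t37.75 pos [459.2  11.2 192.2] yang -7.5 tz [ 4.e-04  1.e-04 -1.e+00] F [-0.1  0.1 -1.6] w 44.3 -> tool shift [-0.8 -0.7 60.9]
```

View pics/s10z.png

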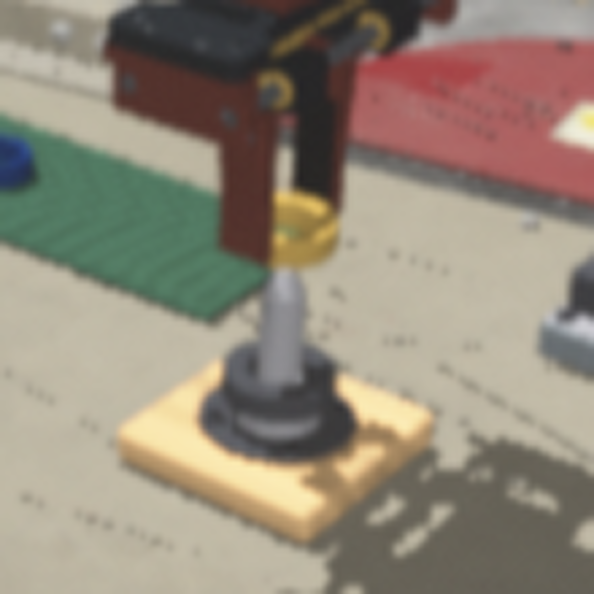

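Brass is held directly over the tip. Lowering it to TCP 131.3.

>>> {"name": "send_rows", "arguments": {"rows": [[-0.0005,-0.0005,0.006,0,-1],[0,0,0.006,0,-1],[0,0,0.006,0,-1],[0,0,0.004,0,-1],[0,0,0,0,-1]]}}

```text
t: 38.25
ee_pos: [457.5, 10.2, 169.4]
orientation: [-2.362, -2.069, 0.002]
ft_force: [-0.1, -0.7, -0.1]
width: 44.6
```

>>> {"name": "send_rows", "arguments": {"rows": [[0,0,0.006,0,-1],[0,0,0.006,0,-1],[0,0,0.006,0,-1],[0,0,0.006,0,-1],[0,0,0,0,-1]]}}

```text
t: 38.75
ee_pos: [457.4, 10.1, 145.3]
orientation: [-2.362, -2.069, 0.002]
ft_force: [-0.6, 0.5, -0.5]
width: 44.5
```

>>> {"name": "send_rows", "arguments": {"rows": [[0,0,0.005,0,-1],[0,0,0.004,0,-1],[0,0,0.002,0,-1],[0,0,0,0,-1],[0,0,0,0,-1]]}}

```text
t: 39.25
ee_pos: [457.9, 10.1, 135.2]
orientation: [2.363, 2.07, -0.0]
ft_force: [-0.1, -0.4, -0.3]
width: 44.1
```

>>> {"name": "send_rows", "arguments": {"rows": [[0,0,0.001,0,-1],[0,0,0.001,0,-1],[0,0,0.001,0,-1],[0,0,0,0,-1],[0,0,0,0,-1]]}}

```text
t: 39.75
ee_pos: [457.9, 10.1, 132.1]
orientation: [-2.363, -2.07, 0.0]
ft_force: [0.4, -0.0, -0.9]
width: 44.2
```

>>> {"name": "send_rows", "arguments": {"rows": [[0,0,0.0007,0,-1],[0,0,0,0,-1],[0,0,0,0,-1]]}}

```text
t: 40.05
ee_pos: [457.9, 10.1, 131.5]
orientation: [-2.363, -2.07, 0.0]
ft_force: [-0.2, 0.4, 0.0]
width: 44.3
```

>>> {"name": "send_rows", "arguments": {"rows": [[0,0,0.0005,0,-1],[0,0,0,0,-1],[0,0,0,0,-1]]}}

```text
t: 40.35
ee_pos: [458.0, 10.2, 131.2]
orientation: [2.363, 2.07, 0.0]
ft_force: [-2.3, -0.5, 4.7]
width: 44.4
```

>>> {"name": "send_rows", "arguments": {"rows": [[0,0,0,0,1],[0,0,0,0,1],[0,0,0,0,1],[0,0,0,0,1],[0,0,0,0,1]]}}

```text
t: 40.85
ee_pos: [457.9, 10.2, 130.9]
orientation: [-2.363, -2.07, 0.0]
ft_force: [-0.2, -0.2, 1.2]
width: 80.6
```

>>> {"name": "send_rows", "arguments": {"rows": [[0,0,-0.02,0,1],[0,0,-0.03,0,1],[0,0,-0.02,0,1],[0,0,-0.01,0,1],[0,0,0,0,1]]}}

```text
t: 41.35
ee_pos: [458.5, 10.1, 212.0]
orientation: [2.362, 2.069, 0.003]
ft_force: [0.0, -0.0, -0.4]
width: 87.8
```

Run:
```python
from h import *
to(617.7,257.3,88.7)
im=snap("scene","s11")
cv2.imwrite("pics/s11z.png",cv2.resize(im["color"][190:300,250:360],None,fx=5.4,fy=5.4,interpolation=cv2.INTER_CUBIC))
```

```text
t41.35 pos [458.5  10.1 212. ] yang -7.56 tz [ 0.0026 -0.     -1.    ] F [ 0.  -0.  -0.4] w 87.8 -> tool shift [265.9 125.  123.7]
```

View pics/s11z.png

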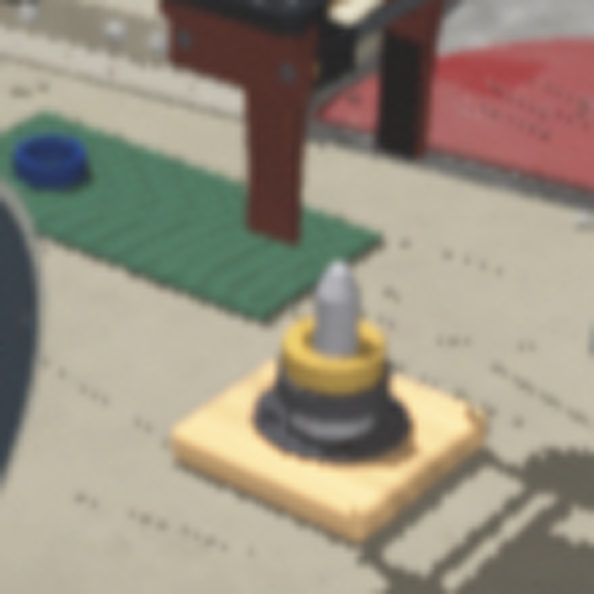

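Brass is seated level. Now blue.

>>> {"name": "send_rows", "arguments": {"rows": [[0.0333,0.0157,0,0,1],[0.0333,0.0157,0,0,1],[0.0333,0.0157,0,0,1],[0.0333,0.0157,0,0,1],[0.0333,0.0157,0,0,1]]}}

```text
t: 41.9
ee_pos: [557.6, 166.0, 209.1]
orientation: [-2.362, -2.069, 0.004]
ft_force: [0.6, -1.2, 0.3]
width: 88.1
```

>>> {"name": "send_rows", "arguments": {"rows": [[0.0333,0.0157,0,0,1],[0.0333,0.0157,0,0,1],[0.0333,0.0157,0.02,0,1],[0,0,0.04,0,1],[0,0,0.03,0,1]]}}

```text
t: 42.4
ee_pos: [616.5, 258.4, 117.1]
orientation: [-2.361, -2.071, 0.004]
ft_force: [-0.6, -0.9, 0.1]
width: 87.8
```

>>> {"name": "send_rows", "arguments": {"rows": [[0,0,0.005,0,1],[0,0,0,0,1],[0,0,0,0,1]]}}

```text
t: 42.7
ee_pos: [618.0, 257.7, 116.7]
orientation: [2.363, 2.069, 0.002]
ft_force: [-0.3, -0.7, 0.6]
width: 87.5
```

Run:
```python
from h import *
to(617.7,257.3,88.7)
```

```text
t42.70 pos [618.  257.7 116.7] yang -7.58 tz [ 1.e-03  4.e-04 -1.e+00] F [-0.3 -0.7  0.6] w 87.5 -> tool shift [-0.5 -0.3 28. ]
```

>>> {"name": "send_rows", "arguments": {"rows": [[0,0,0.015,0,1],[0,0,0.008,0,1],[0,0,0.003,0,1],[0,0,0,0,1],[0,0,0,0,-1]]}}

```text
t: 43.2
ee_pos: [617.6, 257.7, 90.1]
orientation: [2.363, 2.07, 0.0]
ft_force: [0.3, -0.1, -0.1]
width: 82.5
```

>>> {"name": "send_rows", "arguments": {"rows": [[0,0,0,0,-1],[0,0,0,0,-1],[0,0,0,0,-1],[0,0,0,0,-1],[0,0,0,0,-1]]}}

```text
t: 43.7
ee_pos: [617.5, 257.7, 90.0]
orientation: [-2.363, -2.07, -0.0]
ft_force: [-0.2, -0.2, 0.4]
width: 43.7
```

>>> {"name": "send_rows", "arguments": {"rows": [[0,0,0,0,-1],[0,0,0,0,-1]]}}

```text
t: 43.9
ee_pos: [617.5, 257.7, 90.0]
orientation: [2.363, 2.07, 0.0]
ft_force: [0.3, -0.4, 1.1]
width: 38.2
```

>>> {"name": "send_rows", "arguments": {"rows": [[0,0,-0.01,0,-1],[0,0,-0.03,0,-1],[0,0,-0.04,0,-1],[0,0,-0.03,0,-1],[0,0,-0.008,0,-1]]}}

```text
t: 44.4
ee_pos: [619.2, 258.4, 212.5]
orientation: [2.361, 2.069, 0.01]
ft_force: [0.6, -0.9, -0.6]
width: 38.5
```

>>> {"name": "send_rows", "arguments": {"rows": [[-0.0333,-0.0156,0,0,-1],[-0.0333,-0.0156,0,0,-1],[-0.0333,-0.0156,0,0,-1],[-0.0333,-0.0156,0,0,-1],[-0.0333,-0.0156,0,0,-1]]}}

```text
t: 44.9
ee_pos: [516.7, 101.8, 207.3]
orientation: [-2.362, -2.07, 0.002]
ft_force: [-0.4, 0.3, -0.5]
width: 38.6
```

>>> {"name": "send_rows", "arguments": {"rows": [[-0.0333,-0.0156,0,0,-1],[-0.0333,-0.0156,0,0,-1],[-0.0333,-0.0156,0.005,0,-1],[0,0,0.005,0,-1],[0,0,0,0,-1]]}}

```text
t: 45.4
ee_pos: [458.1, 9.6, 197.3]
orientation: [-2.364, -2.067, 0.001]
ft_force: [0.3, 0.0, -1.1]
width: 38.6
```

>>> {"name": "send_rows", "arguments": {"rows": [[0,0,0,0,-1],[0,0,0,0,-1]]}}

```text
t: 45.6
ee_pos: [459.5, 10.8, 198.0]
orientation: [2.362, 2.071, 0.001]
ft_force: [-0.3, 0.3, 0.0]
width: 38.6
```

Run:
```python
from h import *
im=snap("scene","s12");to(458.5,10.5,146)
cv2.imwrite("pics/s12z.png",cv2.resize(im["color"][190:300,260:370],None,fx=5.4,fy=5.4,interpolation=cv2.INTER_CUBIC))
```

```text
t45.65 pos [459.4  10.8 198.1] yang -7.49 tz [ 6.e-04  0.e+00 -1.e+00] F [0.5 0.2 0.1] w 38.8 -> tool shift [-0.4 -0.9 52. ]
```

View pics/s12z.png

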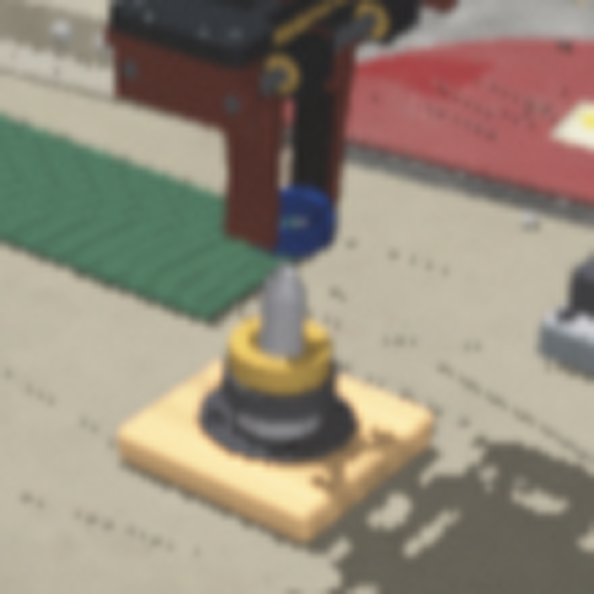

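Run:
```python
from h import *
c=load("s12")["color"][215:250,295:335]
c=cv2.convertScaleAbs(c,alpha=1.5,beta=20)
cv2.imwrite("pics/s12y.png",cv2.resize(c,None,fx=16,fy=16,interpolation=cv2.INTER_CUBIC))
```

```text
(no output)
```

View pics/s12y.png

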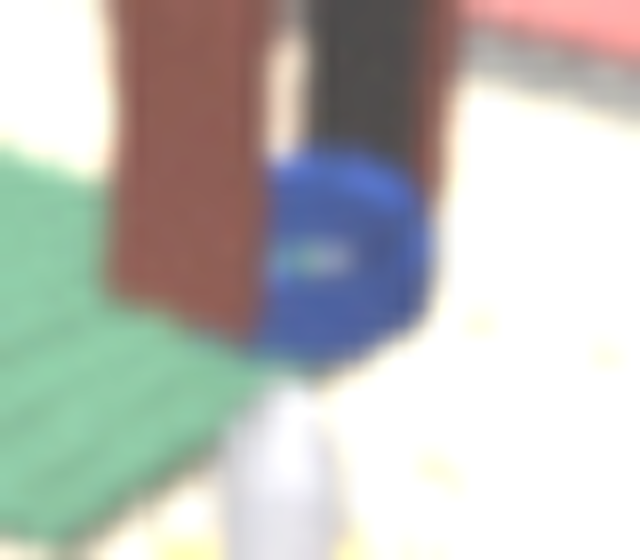

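The blue ring's apparent height (about 13 px) matches a level ring, as does the thin sliver visible through its bore. It is held level, so I'll lower it.

>>> {"name": "send_rows", "arguments": {"rows": [[0,-0.0007,0.006,0,-1],[0,0,0.006,0,-1],[0,0,0.006,0,-1],[0,0,0.004,0,-1],[0,0,0,0,-1]]}}

```text
t: 46.15
ee_pos: [457.6, 10.1, 175.2]
orientation: [-2.362, -2.069, 0.002]
ft_force: [0.2, 0.7, -0.5]
width: 38.5
```

>>> {"name": "send_rows", "arguments": {"rows": [[0,0,0.006,0,-1],[0,0,0.006,0,-1],[0,0,0.006,0,-1],[0,0,0.004,0,-1],[0,0,0,0,-1]]}}

```text
t: 46.65
ee_pos: [457.7, 10.1, 153.3]
orientation: [-2.363, -2.069, 0.001]
ft_force: [0.2, 0.3, -1.1]
width: 38.2
```

>>> {"name": "send_rows", "arguments": {"rows": [[0,0,0.002,0,-1],[0,0,0.001,0,-1],[0,0,0,0,-1],[0,0,0,0,-1]]}}

```text
t: 47.05
ee_pos: [458.1, 10.1, 151.1]
orientation: [2.363, 2.07, 0.0]
ft_force: [0.2, 0.5, -0.6]
width: 38.6
```

>>> {"name": "send_rows", "arguments": {"rows": [[0,0,0.002,0,-1],[0,0,0.001,0,-1],[0,0,0.001,0,-1],[0,0,0,0,-1],[0,0,0,0,-1]]}}

```text
t: 47.55
ee_pos: [458.0, 10.1, 146.9]
orientation: [-2.363, -2.07, 0.0]
ft_force: [0.2, -0.6, -0.4]
width: 38.9
```

>>> {"name": "send_rows", "arguments": {"rows": [[0,0,0.0008,0,-1],[0,0,0,0,-1],[0,0,0,0,-1]]}}

```text
t: 47.85
ee_pos: [458.0, 10.1, 146.2]
orientation: [-2.363, -2.07, 0.0]
ft_force: [-0.2, 0.9, -0.9]
width: 38.8
```

>>> {"name": "send_rows", "arguments": {"rows": [[0,0,0.0006,0,-1],[0,0,0,0,-1],[0,0,0,0,-1]]}}

```text
t: 48.15
ee_pos: [458.1, 10.1, 145.9]
orientation: [2.363, 2.07, 0.0]
ft_force: [-1.2, 0.9, 5.2]
width: 38.5
```

>>> {"name": "send_rows", "arguments": {"rows": [[0,0,0,0,1],[0,0,0,0,1],[0,0,0,0,1],[0,0,0,0,1],[0,0,0,0,1]]}}

```text
t: 48.65
ee_pos: [458.0, 10.1, 145.5]
orientation: [-2.363, -2.07, 0.0]
ft_force: [0.5, -0.7, 1.1]
width: 75.0
```

>>> {"name": "send_rows", "arguments": {"rows": [[0,0,-0.02,0,1],[0,0,-0.03,0,1],[0,0,-0.03,0,1],[0,0,-0.03,0,1],[0,0,-0.02,0,1]]}}

```text
t: 49.15
ee_pos: [458.4, 10.1, 277.6]
orientation: [2.362, 2.069, 0.003]
ft_force: [0.9, -0.1, -0.1]
width: 87.8
```

>>> {"name": "send_rows", "arguments": {"rows": [[-0.03,0,0,0,1],[-0.04,0,0,0,1],[-0.04,0,0,0,1],[-0.04,0,0,0,1],[-0.03,0,0,0,1]]}}

```text
t: 49.65
ee_pos: [433.8, -170.2, 275.7]
orientation: [2.364, 2.069, -0.0]
ft_force: [0.2, 0.5, -0.0]
width: 87.8
```

>>> {"name": "send_rows", "arguments": {"rows": [[-0.04,0,0,0,1],[-0.04,0,0,0,1],[-0.02,0,0,0,1],[0,0,0,0,1],[0,0,0,0,1]]}}

```text
t: 50.15
ee_pos: [420.8, -267.3, 275.3]
orientation: [-2.364, -2.068, -0.0]
ft_force: [0.7, 0.1, 1.2]
width: 88.1
```

Run:
```python
from h import *
im=snap("scene","s13"); t=snap("top","t13"); to(458,10)
cv2.imwrite("pics/s13z.png",cv2.resize(im["color"][190:300,250:450],None,fx=4,fy=4,interpolation=cv2.INTER_CUBIC))
cv2.imwrite("pics/t13z.png",cv2.resize(t["color"][130:280,140:420],None,fx=2.85,fy=2.85,interpolation=cv2.INTER_CUBIC))
```

```text
t50.25 pos [ 421.1 -266.4  275.4] yang -7.52 tz [-5.e-04  6.e-04 -1.e+00] F [ 0.2  0.3 -0.6] w 88.1 -> tool shift [2.789e+02 4.000e-01 1.000e-01]
```

View pics/s13z.png

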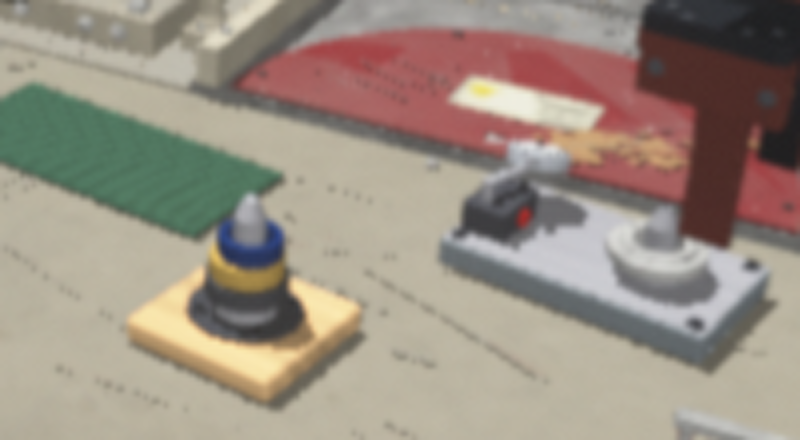

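View pics/t13z.png

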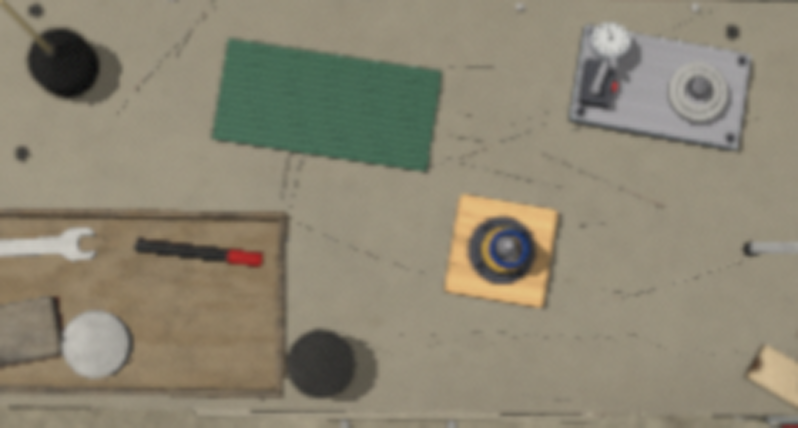

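Final views: the stack is black, brass, then blue, level and fully down, with the post tip showing above it. The flange is level on the stub, hub up. The oil can and tub look unmoved. Handing in.

Run:
```python
from h import *
P=cloud(load("t13"))
def med(x,y,r0,r1,lo,hi):
    d=np.hypot(P[...,0]-x,P[...,1]-y); m=(d>=r0)&(d<r1)&(P[...,2]>lo)&(P[...,2]<hi); return np.median(P[m][:,2]).round(1),m.sum()
print("blue top (74)",med(458,10,13,19,60,90),"flange rim (40)",med(626,-191,22,30,25,60))
print(ctrl.close_job())
```

```text
blue top (74) (np.float64(71.7), np.int64(71)) flange rim (40) (np.float64(40.1), np.int64(142))
the job is handed in; nothing more can be done
None
```

The job is handed in at about 50 s of the 131 s allowed. I laid all three collars flat on the mat, then put the flange on the gauge-stand stub with its hub up. I then put the collars back on the storage post: black lowest, then brass, blue on top.

Last checks:
- **Seating:** each part touched down at the gripper height expected for fully down, with light contact forces of about 7 N or less. The exception was blue being laid on the mat, at about 14 N.
- **Flange:** the camera depth put its rim at 40.1 mm, against 40 expected.
- **Blue collar:** the depth put its top at 71.7 mm, against 74 expected. That median includes edge pixels, so I read the 2.3 mm difference as depth noise.
- **Final pictures:** the stack looked level and in the right order. The oil can and grease tub looked unmoved by eye; I did not measure their positions again. The gripper was clear of everything.

No check failed. The hand-in reports no verdict.

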